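Demagnetise ground steel parts in a latched pulse demagnetiser with a guarded start

TASK

Run a batch through the demagnetiser: take out the brass bush left in its chamber and set it on the bench to the right of the machine, and lay every ground steel part that lies on the bench there in the chamber so that none touches another (there is a bay for each). Then close the lid, swing the hook over its tongue until it clicks home in the catch, and only then flip up the guard over the start button until it stays up by itself, press the button fully down, and flip the guard shut again. Leave the marker pen and the cleaning brush where they lie.

Things in the scene. Friction and masses are not known exactly. Their poses are not given: they have to be found in the camera images.
- demagnetiser: Grey bench machine, fixed; x -120 to +84, y +109 to -201 mm. Origin on the bench under the chamber's centre; x to its back (hinge side), y to its left. Left: chamber with 6 mm walls, rim 74 mm up. In front of it a step 61 mm high (x -120 to -62) with hook and catch. Right (y -109 to -201): control box, deck 92 mm up, with the guarded start button.
- chamber (a point): Centre of the chamber floor, 30 mm above the bench, axes as the machine's. Inside 112 mm (x) by 206 mm (y), 44 mm deep. Two ribs along x, 4 mm thick and 13 mm high, at y = +34 and -34 mm part the white floor into three bays, each 112 mm (x) by about 64 mm (y).
- bay_left (a point): Centre of the floor of the left bay (machine y = +69 mm), axes as the machine's.
- bay_middle (a point): Centre of the floor of the middle bay.
- bay_right (a point): Centre of the floor of the right bay (machine y = -69 mm).
- lid (a joint): 0 closed, 1.85 open, leaning back past upright on its stop. Plate 9 mm thick, 134 mm hinge to front edge, 224 mm wide, 0.45 kg. Soft-close damper: below about 1.4 rad it sinks shut by its own weight in about 4 s. A bow handle (80 mm wide, 28 high, centred, 108 mm from the hinge) is on its top face; left and right of it the face is clear. Starts open; shut, its top is 86 mm above the bench.
- lid_hinge (a point): On the lid's hinge axis (along the machine's y), at the middle; 78 mm above the bench, machine x = +68 mm.
- lid_edge (a point): Middle of the lid's front edge, at half the plate's thickness; moves with the lid. A steel tongue 28 mm wide is fixed here and reaches 43 mm further; shut, it lies over the step, under the hook.
- hook (a joint): Flat steel bar swinging level about a vertical pin on the front step. 0 closed: along the machine's -y from the pivot, over the lid's tongue, tip in the catch. Opens towards the robot (-x), to 1.9. From 0.2 rad to 0.03 it rides over a spring ball (push with about 4 N at the knob), which then clicks up and holds it. Shut the lid first: a closed hook is in the tongue's way.
- hook_pivot (a point): Middle of the hook's pivot pin, at the height of the bar (77 mm above the bench); machine x = -90, y = +60 mm.
- hook_knob (a point): Top centre of the hook's upright black knob, a cylinder of 13 mm diameter and 26 mm height standing on the bar, 55 mm from the pivot; its top is 106 mm above the bench.
- guard (a joint): Black cover over the start button. 0 shut, 1.9 fully up, past upright, where it stays by its own weight; above 1.5 it falls up, below 1.2 shut. Box without bottom, 64 mm long (x) hinge to front, 40 mm wide (y), 27 mm high, 50 g; shut, its top is 122 mm above the bench. A lip 24 mm wide sticks out 12 mm in front. Pinch it across its width or lift the lip.
- guard_hinge (a point): On the guard's hinge axis (along the machine's y), at its middle; 104 mm above the bench, machine x = +40, y = -155 mm.
- guard_tip (a point): Middle of the top front edge of the cover: 64 mm ahead of and 18 mm above the hinge axis when shut; moves with the cover.
- start_button (a joint): Travel of the start button: 0 out, 0.005 m fully down; springs back; fully down takes about 5 N.
- button_top (a point): Centre of the round steel button's top (25 mm diameter), 107 mm above the bench when out; it is pressed straight down. Covered by the guard while that is shut.
- insert_1: Ground steel insert with two bores, block 28 mm (own x) by 50 mm (own y) by 28 mm high, 0.26 kg; origin at the centre of its underside, z up. May be absent (2 or 3 of the 4 steel parts are present).
- insert_2: A second insert like insert_1. May be absent.
- v_block: Ground steel V-block, 48 mm (own x) by 44 mm (own y) by 36 mm high, V groove on top, 0.45 kg; grip it across its 44 or 48 mm; origin at the centre of its underside. May be absent.
- steel_bush: Turned steel guide bush, standing on its flange, 40 mm diameter at the flange, 35 mm high, solid to the touch, 0.13 kg; origin at the centre of its underside. May be absent.
- brass_bush: Brass guide bush, 30 mm diameter, 28 mm high, left standing in the middle bay of the chamber; brass needs no demagnetising, so it goes out on to the bench right of the machine (all of it beyond the control box, machine y below -210 mm). Solid to the touch, 0.1 kg; origin at the centre of its underside, z up.
- cleaning_brush: Purple scrubbing brush, 37 by 99 mm, 28 mm high, lying beyond the steel parts; bystander. Origin at the centre of its underside.
- marker_pen: Blue and white marker pen, 135 mm long, lying on the bench left of the machine; bystander. Origin at the centre of its underside.
Not all that is in view belongs to the job. Leave any green or purple look-alike of the v_block alone.

How it is judged (in metres and radians):
On the way, in this order (a step that is already met when the one before it is completed fails the run):
1. the brass bush is on the bench right of the machine and every steel part present lies in the chamber, none touching another (z of insert_1 in the frame of chamber between -0.005 and 0.038 m and x of insert_1 in the frame of chamber between -0.057 and 0.057 m and y of insert_1 in the frame of chamber between -0.104 and 0.104 m and z of insert_2 in the frame of chamber between -0.005 and 0.038 m and x of insert_2 in the frame of chamber between -0.057 and 0.057 m and y of insert_2 in the frame of chamber between -0.104 and 0.104 m and z of v_block in the frame of chamber between -0.005 and 0.038 m and x of v_block in the frame of chamber between -0.057 and 0.057 m and y of v_block in the frame of chamber between -0.104 and 0.104 m and z of steel_bush in the frame of chamber between -0.005 and 0.038 m and x of steel_bush in the frame of chamber between -0.057 and 0.057 m and y of steel_bush in the frame of chamber between -0.104 and 0.104 m and contact force between insert_1 and insert_2 below 0.1 N and contact force between each of insert_1, insert_2 and v_block below 0.1 N and contact force between each of insert_1, insert_2, v_block and steel_bush below 0.1 N and linear speed of each of insert_1, insert_2, v_block, steel_bush, brass_bush below 0.02 m/s and height (world z) of brass_bush below 0.02 m and y of brass_bush in the frame of chamber below -0.21 m), for 0.2 s.
2. the lid is closed (value of joint lid below 0.04 rad), for 0.2 s.
3. the hook lies over the tongue, clicked into its catch (value of joint hook below 0.035 rad and value of joint lid below 0.04 rad), for 0.3 s.
4. the guard stays up by itself (value of joint guard above 1.65 rad and contact force between the fingers and guard below 0.2 N), for 0.3 s.
5. the start button is pressed fully down (value of joint start_button above 0.0042 m), for 0.1 s.
At the end, for the whole second after the job is handed in: Each steel part present lies in the chamber (underside less than 38 mm above its floor), none touching another; lid under 0.04 rad, hook in its catch (under 0.035 rad), guard shut (under 0.06 rad), button out; the brass bush on the bench right of the machine; pen and brush moved under 40 mm (all of step 1 and all of step 3 and value of joint guard below 0.06 rad and value of joint start_button below 0.001 m and distance of each of cleaning_brush, marker_pen from where it was at the start of the episode below 0.04 m).
It fails at once if the start button is pressed while the lid is not closed or the hook is not in its catch (value of joint start_button above 0.003 m and (value of joint lid above 0.06 rad or value of joint hook above 0.08 rad)).
Of insert_1, insert_2, v_block, steel_bush only 2 to 3 are there at a start; the rules pass over those that are not, and their reading is None.
At some moment in a run one of insert_1, insert_2, v_block may be knocked a few centimetres aside while the robot is not near it.
Once in a run the grip may slacken for a moment while it holds something.
It also fails if it takes over 208 s, if anything falls off the work surface, if the arm or the gripper's body presses on something with over 40 N, if the wrist force passes 120 N, or if a joint passes its speed limit or range.

ROBOT

A 6-joint arm with a two-finger parallel gripper is mounted at the origin on a cart in front of the work surface, level with it; the furniture and walls round the work are solid. World frame = base frame: x ahead of the robot, y to its left, z up, the work surface at z = 0. Lengths are in mm, angles in rad, forces in N, time in s.
With the tool pointing down it reaches from about 350 to 850 mm from the base axis. Payload 8.1 kg.
Tool frame: the origin (TCP) lies at the very end of the fingers, on their centre line; the grasp point (between the pads) lies 19 mm behind it; y points along the fingers, z is the direction in which the jaws open and shut, and the axes are right-handed (so a half turn about y gives the same grasp; the last joint's range is limited). The gripper opens to 93 mm and grips with 3 to 60 N. Pads are 15 mm wide; open, the fingers measure 128 mm over their backs; the gripper's body (75 mm by 188 mm) begins 65 mm behind the grasp point.
Start: joints at [1.219, 0.13, 1.488, -0, 1.523, -0.085], TCP at [158.165, 578.782, 193.135] pointing down, gripper open.
Joint ranges: [-2.96, 2.96], [-0.89, 2.26], [0.02, 2.5], [-1.34, 4.48], [0, 2.73], [-2.66, 2.66]. Speed limits (rad/s): [2.39, 2.39, 2.79, 3.14, 3.14, 3.14].

INTERFACE

Orientations are given as a unit quaternion [w, x, y, z].
In Python, from rig import bot, planner, imaging gives the robot as it stands. The module is installed in compiled form; this text tells all that it offers. Calls block until the motion is done:
- bot.movep(position, orientation): joint-space move of the TCP to a pose.
- bot.move_l(position, velocity=150, rotation=None, until_force=None): straight line of the TCP; rotation=None keeps the orientation; velocity is the mean speed in mm/s. With until_force (N) it stops when the force on the tool has changed by that much, and returns True; else False.
- bot.move_j(angles): joint-space move.
- bot.gripper_to(opening, newtons=None): opening from 0.0 (shut) to 1.0 (fully open); newtons is the grip in N (None keeps the last); returns when the fingers have stopped.
- bot.pause(seconds).
- planner.inverse_kinematics(position, orientation): joint angles nearest the present ones, or None.
- bot.get_state(): the state.
- imaging.grab_frame(name): name is "scene" or "top"; returns (picture, depth): 400x640x3 uint8, red, green, blue; 400x640 float32, mm along the optical axis (not along the pixel's ray), 0 where there is no reading.
- imaging.get_calibration(name): a dict with "camera_matrix" (3x3 intrinsics, pixels), "k1" (the pictures are not rectified: a ray, as slopes to the right and down, at radius r is drawn at 1 + k1 r^2 times it, then the intrinsics apply), "R" (3x3) and "t" (3): a world point X has camera coordinates R X + t. Camera axes: x right, y down, z forward; pixel columns grow to the right and rows downward; lengths in mm; the calibration is good to about 2 mm. A picture is of the moment at which its call begins. get_calibration takes no time and is no camera call.
A pose or a line that the arm cannot do raises bot.IKError and nothing moves.
- bot.hand_in(): hands the job in, once; it reports no verdict.
The state is a dict: "clock": time; "q": joint angles; "dq": joint speeds; "effort": joint torques, N m; "tcp_pos": TCP position; "orientation": TCP orientation; "ft_force": force on the tool from outside, world axes, zero at the start; "torque": the same for the moment, N m; "finger_gap": opening from 0.0 (shut) to 1.0 (fully open).
Only numpy, scipy, OpenCV 4.12 (cv2) and the standard library are available. Lean on these libraries where they do the work, as an engineer would, in place of code of your own. Each camera call takes 0.05 s, during which the arm holds its last target.

## Working session

There is one attempt and no reset: what is moved stays moved. The work goes in short steps, each a Python script; the robot and the scene stay as the last script left them, time stands still between calls to the robot, and variables do not carry over. Pictures are saved under pics/ and viewed, and the job is handed in when it is done.

```bash
ls; mkdir -p pics; cat > h.py <<'E'
import numpy as np, cv2
from rig import bot, planner, imaging
def save(name,fn):
    p,d=imaging.grab_frame(name); cv2.imwrite('pics/'+fn+'.png',p[:,:,::-1]); np.savez('pics/'+fn+'.npz',p=p,d=d); return p,d
E
python3 - <<'E'
from h import *
for n in('scene','top'):
    p,d=save(n,n+'0'); c=imaging.get_calibration(n); print(n,c, 'campos',-np.array(c['R']).T@np.array(c['t']))
s=bot.get_state(); print(s)
E
```

```text
pics
scene {'camera_matrix': array([[422.7479895 ,   0.        , 327.18607297],
       [  0.        , 422.7479895 , 200.76269039],
       [  0.        ,   0.        ,   1.        ]]), 'k1': -0.03651501977775867, 'R': array([[ 0.67453374, -0.73795819,  0.02054133],
       [-0.43534877, -0.42009586, -0.79623547],
       [ 0.59621781,  0.52814505, -0.60463802]]), 't': array([-409.61030173,  292.43348474,  824.75007086])} campos [ -88.12414979 -615.01284351  739.93510405]
top {'camera_matrix': array([[474.47751007,   0.        , 322.25617928],
       [  0.        , 474.47751007, 199.53610556],
       [  0.        ,   0.        ,   1.        ]]), 'k1': -0.10038548876250737, 'R': array([[-0.01996856, -0.99974613, -0.01043662],
       [-0.99800119,  0.02055754, -0.05975801],
       [ 0.05995739,  0.00922248, -0.99815833]]), 't': array([ -68.63258031,  534.76628898, 1338.29044042])} campos [ 452.08649908  -91.95098904 1367.06603015]
{'clock': 0.1, 'q': array([ 1.21860303e+00,  1.31065763e-01,  1.48918758e+00,  1.45020053e-06,
        1.52298093e+00, -8.53963065e-02]), 'dq': array([-0.00107798, -0.00059785, -0.00074728,  0.00012544,  0.00089988,
        0.00115692]), 'effort': array([ 1.71097214e-03, -5.61339355e+01, -4.93096304e+01,  7.70655507e-02,
        2.91673554e-02, -9.15745636e-05]), 'tcp_pos': array([157.96949527, 578.25607364, 192.19480195]), 'orientation': array([-0.70025788,  0.70139078, -0.09417394,  0.09392098]), 'ft_force': array([ 0.06390989,  0.03886281, -1.12131348]), 'torque': array([ 0.01775097,  0.04228432, -0.02567135]), 'finger_gap': 1.0023256708070807}
```

View pics/top0.png

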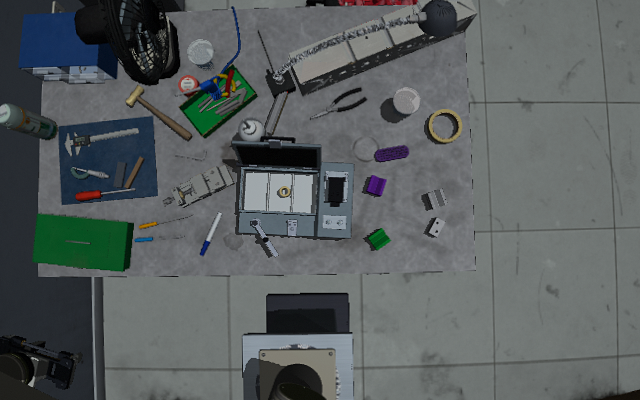

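View pics/scene0.png

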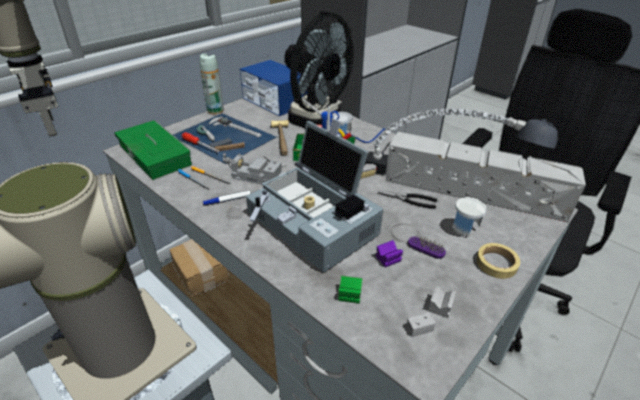

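The overhead image shows the machine around (295,190) and the brass bush at (284,191). The grey candidates are at (437,199) and (435,228). The purple look-alike is at (376,186) and the green one at (377,239). I'll enlarge the crops before reaching for anything.

```bash
python3 - <<'E'
import numpy as np,cv2
p=np.load('pics/top0.npz')['p'][:,:,::-1]; s=np.load('pics/scene0.npz')['p'][:,:,::-1]
a=cv2.resize(p[130:270,190:350],None,fx=5,fy=5,interpolation=cv2.INTER_CUBIC)[:600,:800]
cv2.imwrite('pics/c1.png',cv2.resize(p[130:250,190:350],(800,600),interpolation=cv2.INTER_CUBIC))
cv2.imwrite('pics/c2.png',cv2.resize(p[135:255,340:480],(700,600),interpolation=cv2.INTER_CUBIC))
cv2.imwrite('pics/c3.png',cv2.resize(s[190:340,330:530],(800,600),interpolation=cv2.INTER_CUBIC))
E
```

```text
(no output)
```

View pics/c1.png

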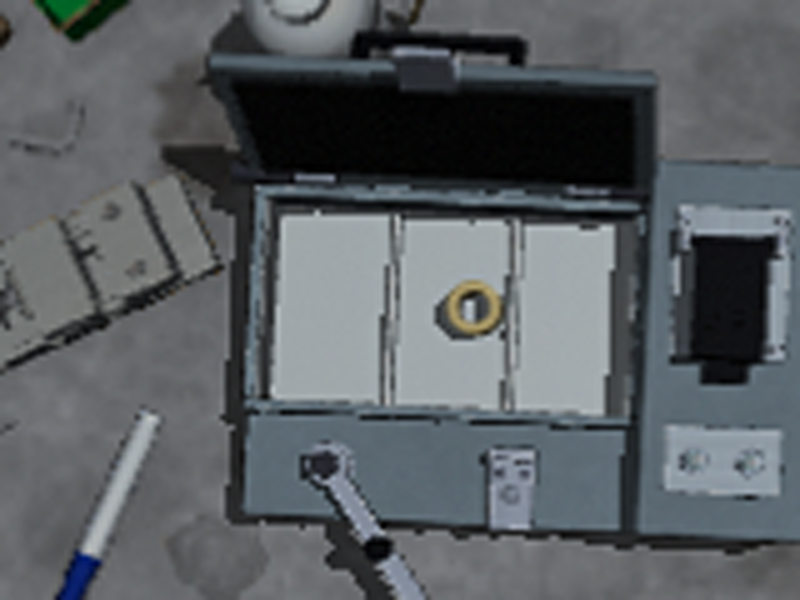

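View pics/c2.png

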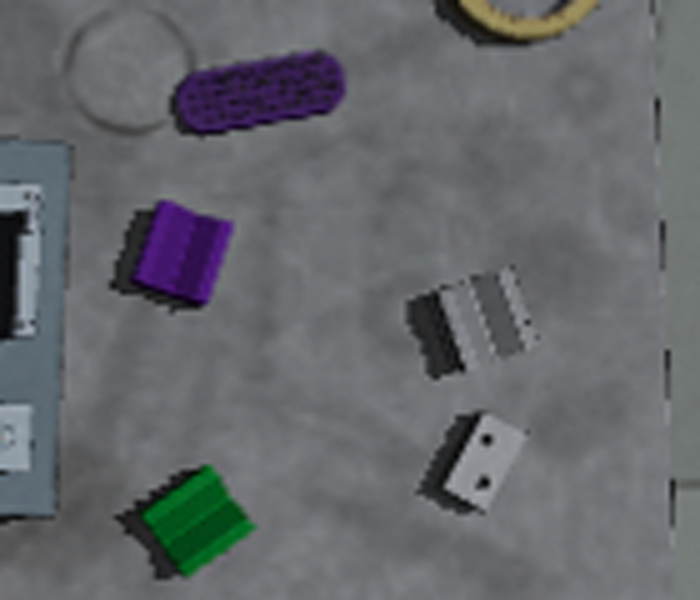

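View pics/c3.png

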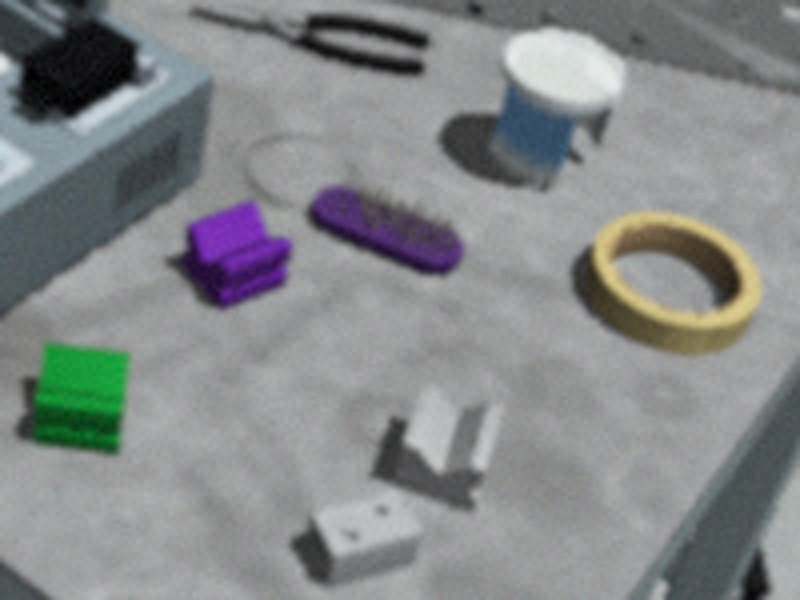

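Candidates for the steel parts:
- (437,199): grey V-groove block, which fits the v_block.
- (435,228): grey block with two bores, which fits an insert.
- (376,186) purple and (377,239) green: the coloured look-alikes, so I'll leave them.

That makes two steel parts present, with no steel bush visible. Next I'll measure their poses.

```bash
cat >> h.py <<'E'
def cloud(name,d):
    c=imaging.get_calibration(name);K=np.array(c['camera_matrix']);R=np.array(c['R']);t=np.array(c['t'])
    v,u=np.mgrid[0:400,0:640].astype(float)
    xd=np.stack([(u-K[0,2])/K[0,0],(v-K[1,2])/K[1,1]],-1)
    x=xd.copy()
    for _ in range(8):
        r2=(x**2).sum(-1,keepdims=True); x=xd/(1+c['k1']*r2)
    P=np.concatenate([x*d[...,None],d[...,None]],-1)
    return (P-t)@R   # R^T(P-t)
def project(name,X):
    c=imaging.get_calibration(name);K=np.array(c['camera_matrix'])
    P=np.atleast_2d(X)@np.array(c['R']).T+np.array(c['t']); s=P[:,:2]/P[:,2:]; s=s*(1+c['k1']*(s**2).sum(1,keepdims=True))
    return s*[K[0,0],K[1,1]]+[K[0,2],K[1,2]]
E
python3 - <<'E'
from h import *
for n in('top','scene'):
    z=np.load('pics/%s0.npz'%n);W=cloud(n,z['d'].astype(float))
    ok=(z['d']>0)
    reg=ok&(W[...,0]>300)&(W[...,0]<700)&(W[...,1]>-600)&(W[...,1]<250)
    h=W[...,2]
    b=reg&(abs(h)<8); print(n,'bench z med',np.median(h[b]))
    hist,e=np.histogram(h[reg],bins=np.arange(-10,140,4)); print([(int(x),int(y)) for x,y in zip(e,hist) if y>60])
    m=(reg&(h>12)&(h<50)).astype(np.uint8)
    nn,lab,st,ce=cv2.connectedComponentsWithStats(m)
    for i in range(1,nn):
        if st[i,4]<60: continue
        s=lab==i; Q=W[s]
        top=Q[Q[:,2]>np.percentile(Q[:,2],90)-8]
        r=cv2.minAreaRect(top[:,:2].astype(np.float32))
        print(ce[i].round(),st[i,4],'zmax',np.percentile(Q[:,2],95).round(1),'rect',np.round(r[0],1),np.round(r[1],1),round(r[2],1), 'rgb',np.median(z['p'][s],0))
E
```

```text
top bench z med -0.17610332203281656
[(-10, 464), (-6, 5426), (-2, 11384), (2, 4732), (6, 445), (10, 273), (14, 217), (18, 205), (22, 481), (26, 1404), (30, 1356), (34, 475), (38, 145), (42, 105), (50, 111), (54, 410), (58, 893), (62, 500), (66, 168), (70, 322), (74, 322), (78, 179), (82, 162), (86, 480), (90, 1117), (94, 547), (98, 100), (102, 86), (106, 87), (110, 64), (114, 85), (118, 212), (122, 221), (126, 67), (130, 84), (134, 82)]
[446. 141.] 60 zmax 28.5 rect [ 695.2 -437.3] [50.9  9.6] 89.9 rgb [131.5 120.   81. ]
[393. 152.] 239 zmax 24.7 rect [ 664.6 -283.1] [35.1 94. ] 10.8 rgb [50. 30. 71.]
[221. 179.] 278 zmax 46.8 rect [593.2 232.9] [59.5 61.9] 23.4 rgb [109.  111.5 109. ]
[280. 191.] 2799 zmax 41.0 rect [558.   39.5] [203.8 111.7] 85.9 rgb [160. 168. 171.]
[376. 185.] 280 zmax 39.1 rect [ 570.5 -233.5] [44.2 48.5] 70.3 rgb [ 66.  22. 107.]
[436. 198.] 291 zmax 38.3 rect [ 529.1 -403.1] [48.1 45.7] 18.4 rgb [110. 112. 115.]
[214. 226.] 109 zmax 20.1 rect [460.7 235.5] [14.2 93.2] 65.8 rgb [157. 163. 168.]
[436. 227.] 193 zmax 32.5 rect [ 448.2 -400.9] [29.6 50.2] 59.0 
[... 798 characters left out ...]
[226.5 232.5 232.5]
[250. 207.] 72 zmax 49.5 rect [442.8 130.5] [43.4  3.7] 85.8 rgb [50.  57.  58.5]
[319. 243.] 1350 zmax 48.1 rect [468.8 -83.3] [159.  320.4] 35.1 rgb [56.  62.5 66. ]
[427. 246.] 407 zmax 27.8 rect [ 661.5 -287.2] [32.5 81.8] 13.5 rgb [ 80.  58. 101.]
[389. 252.] 436 zmax 38.7 rect [ 569.8 -237.4] [45.4 49.9] 71.3 rgb [108.  42. 154.]
[491. 268.] 154 zmax 26.9 rect [ 694.2 -442.1] [57.4 11.4] 89.9 rgb [116.  107.   71.5]
[350. 288.] 495 zmax 38.4 rect [ 418.4 -241.5] [45.9 47.5] 34.3 rgb [ 22. 146.  55.]
[442. 301.] 501 zmax 37.9 rect [ 527.9 -407.5] [50.5 44.2] 17.9 rgb [151. 154. 154.]
[420. 323.] 419 zmax 30.1 rect [ 447.1 -405. ] [30.5 51.4] 60.7 rgb [174. 177. 178.]
```

```bash
python3 - <<'E'
from h import *
from scipy.optimize import differential_evolution
for n in('top','scene'):
    z=np.load('pics/%s0.npz'%n);W=cloud(n,z['d'].astype(float))
    ok=(z['d']>0)&(abs(W[...,0]-530)<220)&(abs(W[...,1]+10)<320)
    Q=W[ok]
    def model(x,y):
        h=np.zeros_like(x)
        body=(x>-120)&(x<84)&(y<109)&(y>-201)
        h[body]=74; h[body&(x<-62)]=61
        h[body&(y<-109)]=92
        ch=(abs(x)<56)&(abs(y)<103); h[ch]=30
        return h
    def cost(p):
        c,s=np.cos(p[2]),np.sin(p[2]); dx,dy=Q[:,0]-p[0],Q[:,1]-p[1]
        x=c*dx+s*dy;y=-s*dx+c*dy
        w=(x<56)
        # skip guard, hook region
        w&=~((y<-125)&(y>-185)&(x>-45))
        e=np.minimum(abs(Q[:,2]-model(x,y)),25)
        return (e*w).sum()+ (~w).sum()*4
    r=differential_evolution(cost,[(520,590),(0,60),(-.2,.2)],seed=1,popsize=30,tol=1e-6)
    print(n,r.x,r.fun/len(Q))
    M=r.x
    c,s=np.cos(M[2]),np.sin(M[2]);R=np.array([[c,-s],[s,c]])
    L=(W[...,:2]-M[:2])@R
    k=ok&(abs(L[...,1]+155)<17)&(L[...,0]>-40)&(L[...,0]<60)&(W[...,2]>112); 
    print('guard',np.percentile(L[k],[2,50,98],axis=0).round(1),np.median(W[k],0))
    k=ok&(abs(L[...,0])<50)&(abs(L[...,1])<30)&(W[...,2]>45)&(W[...,2]<65); print('bush local',L[k].mean(0),W[k].mean(0),np.percentile(W[k],[5,95],axis=0))
    k=ok&(W[...,2]>85)&(L[...,0]<-75)&(L[...,1]>-60)&(L[...,1]<90); print('knob',L[k].mean(0) if k.any() else 0,W[k].mean(0) if k.any() else 0,k.sum())
E
```

```text
top [ 5.56459227e+02  3.83996904e+01 -6.86430696e-02] 4.361227043032905
guard [[ -23.5 -171.2]
 [   8.1 -154.5]
 [  39.3 -138.5]] [ 553.8483493  -116.75370038  121.85675012]
bush local [  1.29808574 -14.81151067] [556.73834663  23.53402637  56.75133989] [[542.9612614   11.46451017  49.77649398]
 [569.69291548  36.78220406  61.82856317]]
knob [-112.83221273   24.34605721] [445.56261154  70.42748091  95.13597906] 44
scene [ 5.54956527e+02  3.39121799e+01 -6.54139689e-02] 11.665951408016932
guard [[ -23.5 -171.6]
 [   1.3 -155.9]
 [  38.1 -138.8]] [ 546.35593542 -122.23837837  123.55098974]
bush local [  0.53649973 -15.15765092] [554.50106394  18.75187753  55.07356659] [[542.04604517   6.32938158  46.25535504]
 [568.29932235  31.71070436  61.29403014]]
knob [-117.20016961   25.91537582] [439.70103566  67.43319159  94.48685618] 72
```

```bash
cat >> h.py <<'E'
from scipy.spatial.transform import Rotation as Ro
def quat(phi):
    y=np.array([0,0,-1.]);z=np.array([np.cos(phi),np.sin(phi),0]);x=np.cross(y,z)
    q=Ro.from_matrix(np.c_[x,y,z]).as_quat(); return np.array([q[3],q[0],q[1],q[2]])
def best(pos,phi):
    c=[]
    for k in(0,np.pi):
        q=planner.inverse_kinematics(list(pos),quat(phi+k))
        if q is not None: c.append((abs(q[5]),quat(phi+k)))
    return min(c,key=lambda a:a[0])[1]
def st():
    s=bot.get_state(); print('t %.1f tcp %s gap %.3f F %s q6 %.2f'%(s['clock'],np.round(s['tcp_pos'],1),s['finger_gap'],np.round(s['ft_force'],1),s['q'][5])); return s
E
python3 - <<'E'
from h import *
s=bot.get_state(); o=s['orientation']; print(Ro.from_quat([o[1],o[2],o[3],o[0]]).as_matrix().round(3))
for f in (-1.6,-0.067):
    pass
p=[470,-310,230]
q=best(p,np.pi/2-.067); bot.movep(p,q); 
bot.gripper_to(0.62); s=st()
for n in('scene','top'): save(n,n+'1')
E
```

```text
[[ 0.965 -0.001  0.264]
 [-0.264 -0.002  0.965]
 [-0.    -1.    -0.002]]
t 4.2 tcp [ 470. -310.  230.] gap 0.618 F [ 0.1 -0.4 -0.3] q6 0.96
```

View pics/scene1.png

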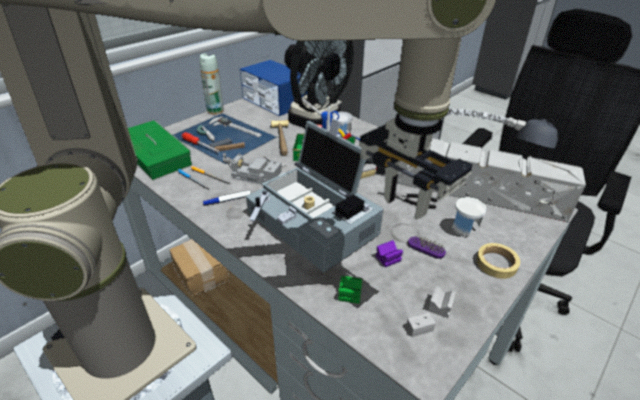

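View pics/top1.png

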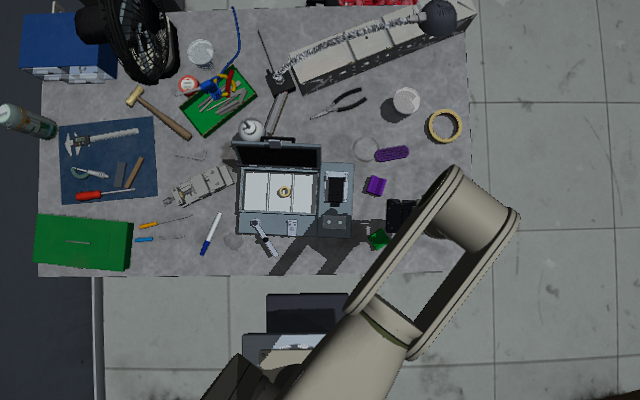

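```bash
python3 - <<'E'
from h import *
z=np.load('pics/scene1.npz');W=cloud('scene',z['d'].astype(float))
k=(z['d']>0)&(abs(W[...,0]-470)<60)&(abs(W[...,1]+310)<90)&(W[...,2]>215)&(W[...,2]<275)
n,lab,st_,ce=cv2.connectedComponentsWithStats(k.astype(np.uint8))
j=np.array([np.cos(np.pi/2-.067),np.sin(np.pi/2-.067)]);x=np.array([j[1],-j[0]])
for i in range(1,n):
    if st_[i,4]<20: continue
    Q=W[lab==i]; D=Q[:,:2]-[470,-310]
    print(ce[i].round(),st_[i,4],'along jaw',np.percentile(D@j,[3,50,97]).round(1),'x',np.percentile(D@x,[3,50,97]).round(1),'zmin',np.percentile(Q[:,2],3))
print(project('scene',[[470,-310,230],[*(np.array([470,-310])+j*28.7),230],[*(np.array([470,-310])-j*28.7),230]]))
p=z['p'][150:240,360:460,::-1]; cv2.imwrite('pics/f1.png',cv2.resize(p,None,fx=6,fy=6,interpolation=cv2.INTER_NEAREST))
E
```

```text
[390. 197.] 79 along jaw [26.2 28.2 40.8] x [-10.4  -7.5   6.5] zmin 257.5385634282554
[419. 215.] 57 along jaw [-45.9 -39.8 -32.2] x [-10.2  -8.7   4.3] zmin 259.5616056398699
[[401.35772049 219.14089835]
 [389.67309444 212.14205022]
 [413.50988486 226.42191408]]
```

View pics/f1.png

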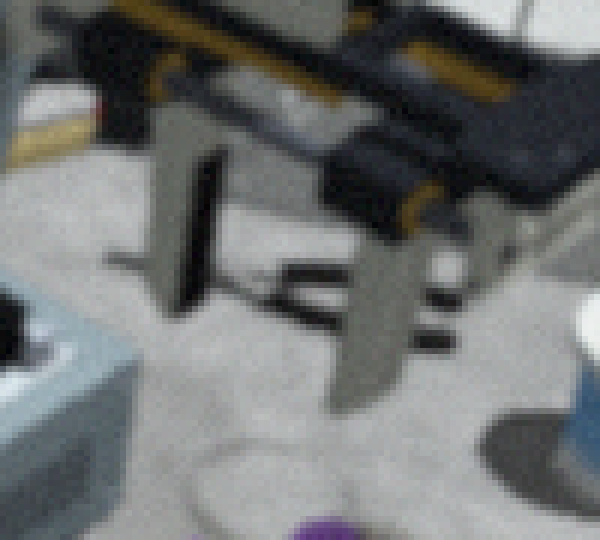

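The visible fingertips sit about 8 px higher than my projection of the TCP. Touching the bench will settle it.

```bash
python3 - <<'E'
from h import *
bot.move_l([470,-310,45],velocity=250)
r=bot.move_l([470,-310,-8],velocity=25,until_force=4); print(r); st()
for n in('scene','top'): save(n,n+'2')
z=np.load('pics/scene2.npz');
p=z['p'][210:330,340:480,::-1]; cv2.imwrite('pics/f2.png',cv2.resize(p,None,fx=5,fy=5,interpolation=cv2.INTER_NEAREST))
j=np.array([np.cos(np.pi/2-.067),np.sin(np.pi/2-.067)])
print(project('scene',[[470,-310,0],[*(np.array([470,-310])+j*28.7),0],[*(np.array([470,-310])-j*28.7),0]]))
E
```

```text
False
t 7.4 tcp [ 470.1 -310.1   -7.9] gap 0.619 F [-0.   1.   0.2] q6 0.96
[[388.18618306 298.4296611 ]
 [378.44208792 291.15120224]
 [398.25796416 305.94948679]]
```

View pics/f2.png

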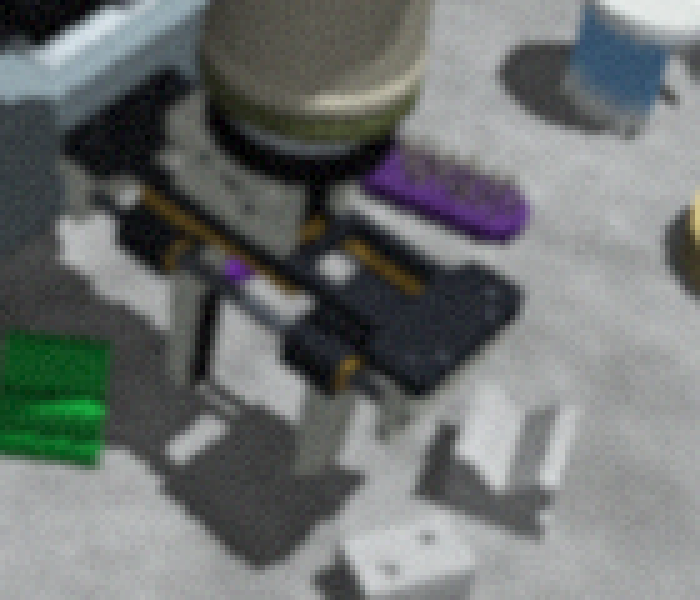

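```bash
python3 - <<'E'
from h import *
r=bot.move_l([470,-310,-35],velocity=25,until_force=4); print(r); s=st(); print(s['q'])
E
```

```text
True
t 8.2 tcp [ 469.9 -309.9  -25.2] gap 0.622 F [-1.9  2.   7.1] q6 0.96
[-6.74099693e-01  2.47753954e-01  1.77729176e+00 -5.06481942e-05
  1.11713824e+00  9.63668361e-01]
```

The true finger end is about 24 mm above the reported TCP. I'll touch a second spot to see whether that offset is constant.

```bash
python3 - <<'E'
from h import *
bot.move_l([470,-310,60],velocity=300)
bot.move_l([610,-350,60],velocity=300)
bot.move_l([610,-350,-12],velocity=200)
r=bot.move_l([610,-350,-40],velocity=20,until_force=3); print(r); s=st()
bot.move_l([610,-350,150],velocity=300)
# machine deck front part / bay check
M=np.array([555.7,36.2]);a=-.067;R=np.array([[np.cos(a),-np.sin(a)],[np.sin(a),np.cos(a)]])
p=M+R@[0,-15]; bot.move_l([500,-310,220],velocity=300)
bot.movep([*p,220],best([*p,220],np.pi/2+a)); st()
save('scene','scene3');save('top','top3')
z=np.load('pics/scene3.npz')['p'][110:260,230:430,::-1]; cv2.imwrite('pics/f3.png',cv2.resize(z,None,fx=4,fy=4,interpolation=cv2.INTER_CUBIC))
E
```

```text
True
t 10.6 tcp [ 609.9 -349.9  -25.1] gap 0.620 F [-2.   1.3  5.7] q6 1.04
t 14.1 tcp [554.8  21.  219.6] gap 0.624 F [-0.1 -0.6  0.7] q6 -1.56
```

View pics/f3.png

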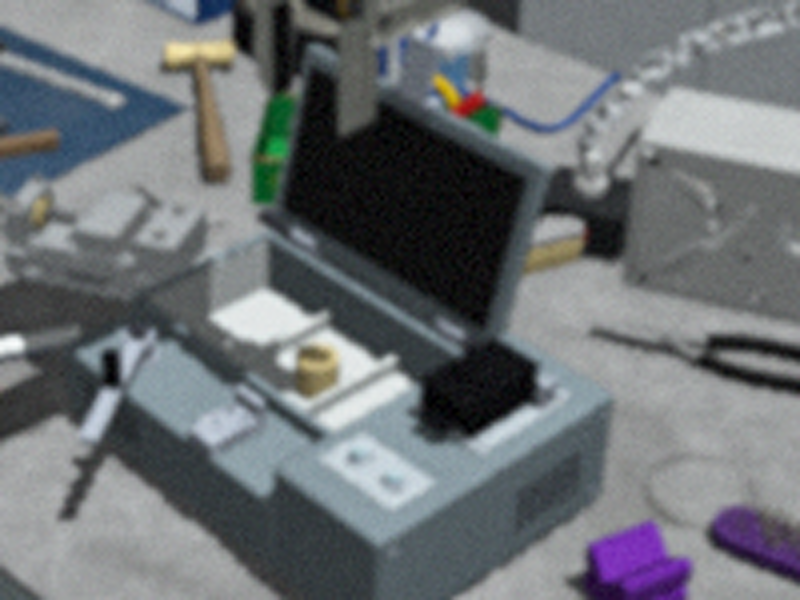

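The offset is constant: command z = true z − 24.5. Now I'll pick the brass bush.

```bash
cat >> h.py <<'E'
DZ=-24.5
M=np.array([555.7,36.2]);YAW=-.067
RM=np.array([[np.cos(YAW),-np.sin(YAW)],[np.sin(YAW),np.cos(YAW)]])
def loc(x,y): return M+RM@np.array([x,y])
def ml(xy,z,v=200,**k): return bot.move_l([xy[0],xy[1],z+DZ],velocity=v,**k)
E
python3 - <<'E'
from h import *
p=[555.6,21.1]
ml(p,80,250)
print(ml(p,46,60,until_force=6)); st()
bot.gripper_to(0.0,30); st()
ml(loc(0,-14),170,150); st()
save('scene','s4'); save('top','t4')
z=np.load('pics/s4.npz')['p'][110:260,230:430,::-1]; cv2.imwrite('pics/f4.png',cv2.resize(z,None,fx=4,fy=4,interpolation=cv2.INTER_CUBIC))
E
```

```text
False
t 15.7 tcp [555.5  21.1  21.4] gap 0.619 F [-0.  -0.1  0.8] q6 -1.56
t 16.3 tcp [555.8  21.3  21.7] gap 0.310 F [-0.4  0.9  2.4] q6 -1.56
t 17.3 tcp [553.9  22.2 144.2] gap 0.308 F [ 0.2  1.3 -1.1] q6 -1.56
```

View pics/f4.png

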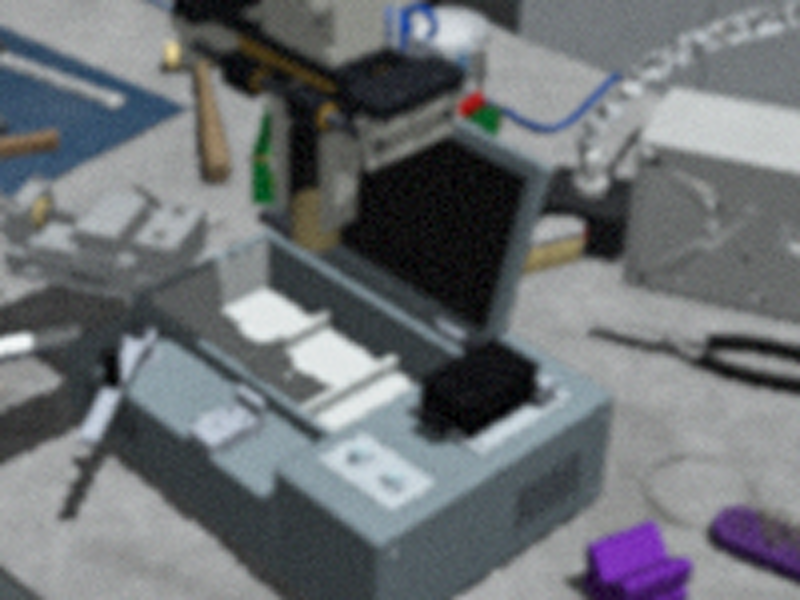

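The bush is in the grip (gap 0.31). I'll carry it to the bench on the right.

```bash
python3 - <<'E'
from h import *
ml(loc(-25,-14),190,250)
ml([497,-295],190,300); s=st()
ml([497,-295],40,250); 
print(ml([497,-295],15,40,until_force=4)); s=st()
bot.gripper_to(0.6); ml([497,-295],100,250); s=st()
bot.move_l([450,-310,220],velocity=300); save('top','t5');save('scene','s5')
z=np.load('pics/s5.npz')['p'][190:340,330:530,::-1]; cv2.imwrite('pics/f5.png',cv2.resize(z,None,fx=4,fy=4,interpolation=cv2.INTER_CUBIC))
E
```

```text
t 18.9 tcp [ 497.2 -293.7  165.1] gap 0.304 F [ 0.7  0.5 -1.4] q6 -2.13
True
t 20.3 tcp [ 496.6 -294.7   -9.8] gap 0.308 F [0.2 0.2 3.1] q6 -2.13
t 21.4 tcp [ 497.8 -295.6   76.9] gap 0.599 F [-0.4 -0.1 -0.8] q6 -2.13
```

View pics/f5.png

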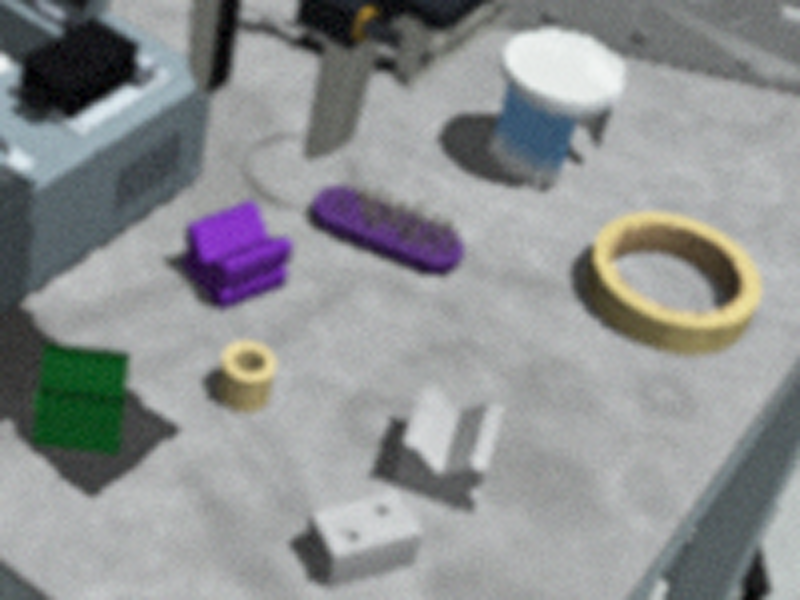

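The bush stands on the bench at scene px (391,284). Its position is known from the robot, so it can serve as a calibration reference while I re-measure the parts.

```bash
cat >> h.py <<'E'
def objs(fn,n):
    z=np.load('pics/%s.npz'%fn);W=cloud(n,z['d'].astype(float));h=W[...,2]
    reg=(z['d']>0)&(W[...,0]>330)&(W[...,0]<640)&(W[...,1]>-520)&(W[...,1]<-190)
    m=(reg&(h>12)&(h<50)).astype(np.uint8)
    nn,lab,s_,ce=cv2.connectedComponentsWithStats(m)
    for i in range(1,nn):
        if s_[i,4]<50: continue
        s=lab==i; Q=W[s]; top=Q[Q[:,2]>np.percentile(Q[:,2],90)-8]
        r=cv2.minAreaRect(top[:,:2].astype(np.float32))
        print(fn,ce[i].round(),s_[i,4],'zmax',np.percentile(Q[:,2],95).round(1),np.round(r[0],1),np.round(r[1],1),round(r[2],1),np.median(z['p'][s],0))
E
python3 - <<'E'
from h import *
objs('t5','top');objs('s5','scene')
E
```

```text
t5 [376. 185.] 279 zmax 38.7 [ 570.7 -233.7] [44.3 48.1] 70.0 [ 72.  24. 116.]
t5 [378. 239.] 257 zmax 39.0 [ 418.7 -237.3] [44.4 47.9] 32.7 [ 3. 40. 13.]
s5 [389. 252.] 441 zmax 38.6 [ 570.5 -235.8] [48.9 49.4] 69.8 [119.  48. 169.]
s5 [392. 282.] 169 zmax 30.6 [ 496.6 -297.5] [30.7 27.5] 35.3 [170. 158. 119.]
s5 [350. 288.] 499 zmax 38.3 [ 418.4 -241.3] [45.5 47.6] 33.9 [15. 75. 30.]
s5 [442. 301.] 496 zmax 38.1 [ 527.3 -407.6] [50.2 44.3] 18.3 [168.5 170.  170. ]
s5 [420. 323.] 417 zmax 30.6 [ 447.3 -405.3] [30.4 51.6] 60.0 [190. 193. 193.]
```

```bash
python3 - <<'E'
from h import *
p=[528.2,-405.0]; phi=np.radians(108.3)
bot.gripper_to(0.88)
bot.movep([*p,120],best([*p,120],phi)); st()
ml(p,60,250); print(ml(p,16,80,until_force=5)); 
bot.gripper_to(0.0,45); st()
ml(p,150,200); st()
save('scene','s6'); z=np.load('pics/s6.npz')['p'][170:340,330:530,::-1]; cv2.imwrite('pics/f6.png',cv2.resize(z,None,fx=3.5,fy=3.5,interpolation=cv2.INTER_CUBIC)); objs('s6','scene')
E
```

```text
t 25.1 tcp [ 528.3 -405.   120.2] gap 0.882 F [-1.   0.   0.5] q6 0.52
False
t 27.0 tcp [ 528.4 -405.2   -8.3] gap 0.468 F [ 1.  -1.2 -0.5] q6 0.52
t 27.8 tcp [ 527.3 -404.2  123.4] gap 0.470 F [-0.4  0.9 -3.7] q6 0.52
s6 [389. 252.] 435 zmax 38.6 [ 570.6 -237. ] [46.8 49.8] 71.6 [ 99.  41. 145.]
s6 [392. 282.] 171 zmax 30.5 [ 496.4 -297.6] [30.8 27.2] 33.6 [102.  94.  67.]
s6 [350. 288.] 499 zmax 38.5 [ 418.4 -241.4] [48.3 47.7] 33.6 [16. 83. 33.]
s6 [420. 323.] 419 zmax 30.3 [ 447.1 -405.6] [30.5 51.9] 57.5 [192. 194. 196.]
```

View pics/f6.png

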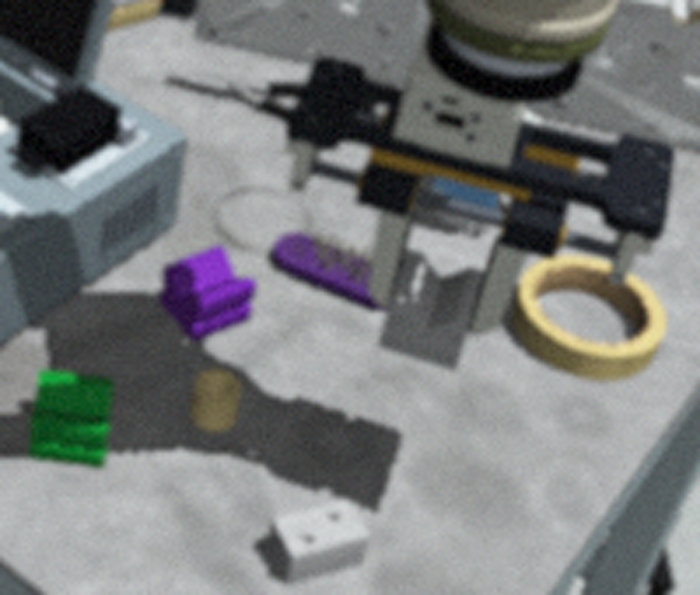

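```bash
python3 - <<'E'
from h import *
for k in (0,np.pi):
  for p in ([500,-250],loc(0,0),loc(0,62)):
    q=planner.inverse_kinematics([*p,180],quat(np.pi/2+YAW+k)); print(k,p,None if q is None else np.round(q,2))
o=bot.get_state()['orientation'];print(o,quat(np.radians(108.3)))
E
```

```text
0 [500, -250] [-0.56  0.03  1.62 -0.    1.49 -2.06]
0 [555.7  36.2] [-0.03  0.02  1.63 -0.    1.49 -1.53]
0 [559.85089281  98.06089305] [ 0.08  0.05  1.6  -0.    1.49 -1.42]
3.141592653589793 [500, -250] [-0.56  0.03  1.62  0.    1.49  1.08]
3.141592653589793 [555.7  36.2] [-0.03  0.02  1.63  0.    1.49  1.61]
3.141592653589793 [559.85089281  98.06089305] [0.08 0.05 1.6  0.   1.49 1.72]
[ 0.11150779 -0.11338635  0.6992728  -0.69694124] [-0.69810914  0.69810914  0.1124439  -0.1124439 ]
```

```bash
python3 - <<'E'
from h import *
Q=quat(np.pi/2+YAW+np.pi)
bot.movep([505,-260,180],Q); s=st()
ml(loc(0,0),204,300); s=st()
ml(loc(0,0),70,200); s=st()
print(ml(loc(0,0),44.5,40,until_force=4)); s=st()
bot.gripper_to(0.62); s=st()
ml(loc(0,0),130,200)
ml(loc(0,0),200,300)
ml([480,-270],200,300); st()
save('scene','s7');save('top','t7'); z=np.load('pics/s7.npz')['p'][110:260,230:430,::-1]; cv2.imwrite('pics/f7.png',cv2.resize(z,None,fx=4,fy=4,interpolation=cv2.INTER_CUBIC)); objs('s7','scene')
E
```

```text
t 28.6 tcp [ 504.6 -259.6  178.9] gap 0.468 F [ 0.4  0.  -3.9] q6 1.07
t 29.7 tcp [555.6  34.8 179.1] gap 0.468 F [-0.8  0.4 -3.5] q6 1.61
t 30.5 tcp [556.7  35.7  46.8] gap 0.470 F [ 0.6  0.5 -2.6] q6 1.61
True
t 31.1 tcp [555.2  36.3  21.4] gap 0.469 F [ 0.  -0.8  3.9] q6 1.61
t 31.6 tcp [553.8  36.2  20.3] gap 0.623 F [0.4 0.1 0.1] q6 1.61
t 33.7 tcp [ 479.9 -268.8  174.8] gap 0.621 F [0.3 0.2 0.5] q6 1.03
s7 [389. 252.] 437 zmax 38.6 [ 569.9 -237.4] [46.1 49.6] 70.4 [117.  47. 168.]
s7 [392. 282.] 171 zmax 30.9 [ 497.1 -297.9] [28.5 30.7] 81.8 [168. 156. 116.]
s7 [350. 288.] 503 zmax 38.2 [ 418.6 -241.1] [47.8 47.8] 34.0 [19. 91. 38.]
s7 [420. 323.] 423 zmax 30.2 [ 447.3 -405. ] [30.5 51.2] 58.5 [188. 190. 190.]
```

View pics/f7.png

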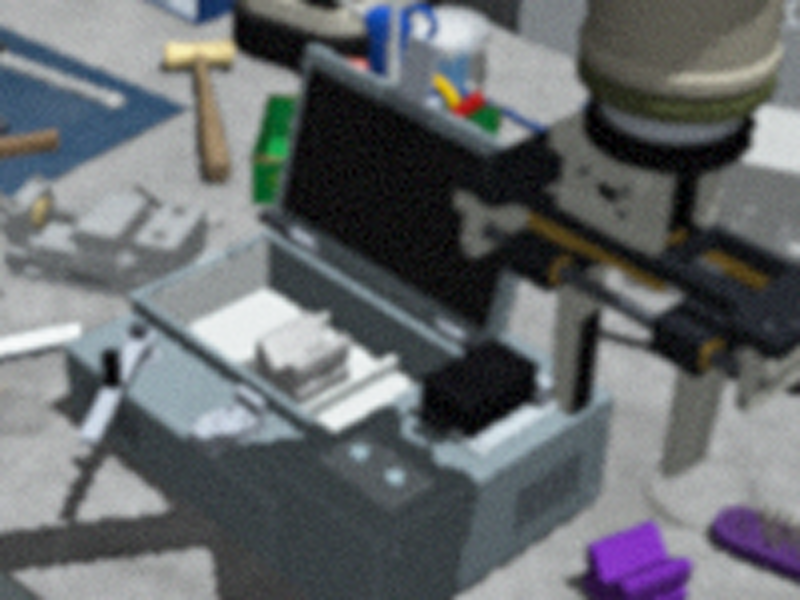

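The V-block sits flat in the middle bay, around scene px (305,198). The insert is next.

```bash
python3 - <<'E'
from h import *
p=[447.8,-402.8]; phi=np.radians(59.3)
Q=quat(phi+np.pi); q=planner.inverse_kinematics([*p,100],Q); print(q[5])
if abs(q[5])>2.5: Q=best([*p,100],phi)
bot.movep([*p,100],Q); st()
ml(p,60,250); print(ml(p,15,80,until_force=5)); 
bot.gripper_to(0.0,45); st()
ml(p,150,200); st()
save('scene','s8'); z=np.load('pics/s8.npz')['p'][170:340,330:530,::-1]; cv2.imwrite('pics/f8.png',cv2.resize(z,None,fx=3.5,fy=3.5,interpolation=cv2.INTER_CUBIC)); objs('s8','scene')
E
```

```text
1.2889594851489132
t 34.5 tcp [ 448.3 -402.   100.3] gap 0.621 F [ 0.  -0.5  0.1] q6 1.29
False
t 36.2 tcp [ 447.9 -403.    -9.2] gap 0.296 F [-0.9 -0.8  1.1] q6 1.29
t 37.0 tcp [ 447.  -402.   123.8] gap 0.294 F [ 0.1  0.5 -3.7] q6 1.29
s8 [389. 252.] 433 zmax 38.9 [ 570.3 -236.9] [46.5 49.2] 70.9 [124.  49. 175.]
s8 [392. 282.] 170 zmax 30.9 [ 497.3 -297. ] [31.4 27.4] 37.2 [165. 153. 109.]
s8 [350. 288.] 500 zmax 38.5 [ 418.1 -241.5] [47.4 47.7] 34.0 [15. 76. 31.]
```

View pics/f8.png

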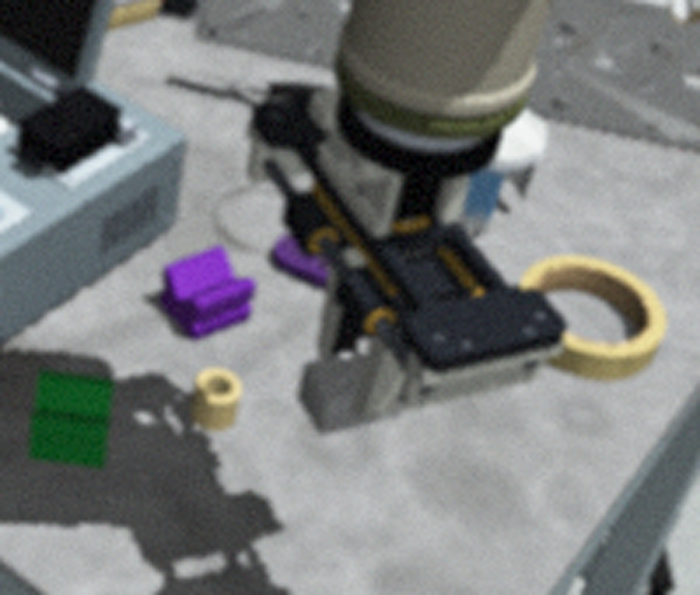

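```bash
python3 - <<'E'
from h import *
Q=quat(np.pi/2+YAW+np.pi)
bot.movep([490,-260,180],Q); s=st()
ml(loc(0,63),204,300); s=st()
ml(loc(0,63),70,200); s=st()
print(ml(loc(0,63),43.5,40,until_force=4)); s=st()
bot.gripper_to(0.42); s=st()
ml(loc(0,63),130,200); s=st()
ml(loc(0,63),200,300)
ml([470,-240],220,300); st()
save('scene','s9');save('top','t9')
z=np.load('pics/s9.npz')['p'][110:260,230:430,::-1]; cv2.imwrite('pics/f9.png',cv2.resize(z,None,fx=4,fy=4,interpolation=cv2.INTER_CUBIC)); objs('s9','scene')
z=np.load('pics/t9.npz')['p'][130:250,190:350,::-1]; cv2.imwrite('pics/g9.png',cv2.resize(z,None,fx=5,fy=5,interpolation=cv2.INTER_CUBIC))
E
```

```text
t 37.8 tcp [ 489.7 -259.4  179.1] gap 0.295 F [-0.7  0.4 -3. ] q6 1.06
t 39.1 tcp [559.8  97.7 179.3] gap 0.295 F [ 0.9 -0.1 -1.6] q6 1.72
t 40.0 tcp [561.   98.8  46.9] gap 0.296 F [ 0.5 -0.5 -1.4] q6 1.72
True
t 40.5 tcp [559.4  99.1  20.5] gap 0.296 F [1.6 0.1 2.4] q6 1.72
t 41.0 tcp [558.2  98.9  19.7] gap 0.420 F [-0.   0.7  0.2] q6 1.72
t 41.6 tcp [559.7  99.  104.9] gap 0.419 F [ 0.7 -0.4 -0.9] q6 1.72
t 43.3 tcp [ 470.  -238.9  194.9] gap 0.421 F [ 0.1  0.1 -0.4] q6 1.07
s9 [389. 252.] 433 zmax 38.7 [ 571.  -237.7] [46.5 51.7] 70.4 [116.  46. 166.]
s9 [392. 282.] 168 zmax 31.1 [ 496.9 -298. ] [29.2 29.1] 61.3 [167. 158. 116.]
s9 [350. 288.] 500 zmax 38.4 [ 418.5 -241.3] [48.1 47.9] 34.9 [ 21. 127.  50.]
```

View pics/f9.png

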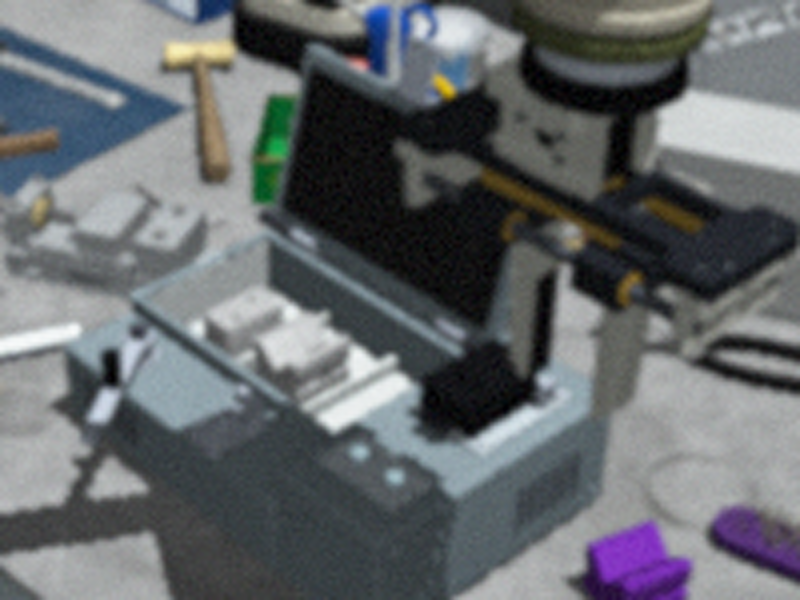

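View pics/g9.png

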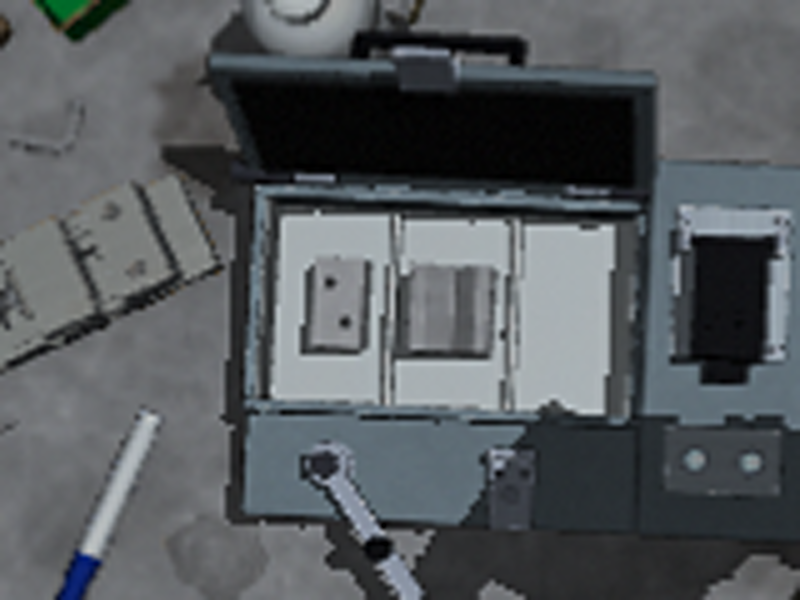

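Both parts lie in separate bays, and the bush is on the bench. Now I'll locate the lid's upper edge.

```bash
python3 - <<'E'
from h import *
for f,n,o in(('t9','top',[0,-2]),('s9','scene',[.5,2.5])):
    z=np.load('pics/%s.npz'%f);W=cloud(n,z['d'].astype(float)); W[...,:2]+=o
    L=(W[...,:2]-M)@RM
    for ya,yb in((-105,-60),(60,105),(-40,40)):
        k=(z['d']>0)&(L[...,1]>ya)&(L[...,1]<yb)&(L[...,0]>40)&(L[...,0]<180)&(W[...,2]>100)&(W[...,2]<270)
        if k.sum()<10: continue
        Q=np.c_[L[k],W[k][:,2]]
        print(n,ya,'n',len(Q),'zmax',np.percentile(Q[:,2],99).round(1))
        for zl in range(110,260,15):
            q=Q[(Q[:,2]>=zl)&(Q[:,2]<zl+15)]
            if len(q)>2: print('  ',zl,len(q),np.percentile(q[:,0],[2,50,98]).round(1))
E
```

```text
top -105 n 389 zmax 208.5
   110 40 [72.8 76.4 80.1]
   125 44 [77.7 80.7 84.1]
   140 45 [81.9 85.3 88.5]
   155 46 [86.7 89.2 92.7]
   170 47 [90.7 94.  97.8]
   185 67 [ 95.2  99.  103.6]
   200 73 [102.2 106.7 111.5]
top 60 n 708 zmax 233.8
   110 42 [73.8 76.7 88.9]
   125 85 [ 79.1 125.8 177.3]
   140 184 [ 83.9 138.3 178.2]
   155 132 [ 87.7 146.8 171.9]
   170 85 [ 91.6  97.4 167.4]
   185 69 [ 95.7  99.5 153.6]
   200 78 [102.4 107.5 153.3]
   215 4 [153.4 154.4 157.1]
   230 7 [152.5 153.1 157.5]
top -40 n 826 zmax 250.8
   110 68 [73.4 77.  80. ]
   125 73 [77.9 81.  84.2]
   140 76 [81.8 85.2 88.3]
   155 81 [86.4 89.5 92.8]
   170 192 [ 91.  124.1 131.8]
   185 96 [ 94.9  98.1 103.3]
   200 85 [100.4 106.3 112.4]
   215 28 [ 96.5  98.3 100.5]
   230 36 [ 99.4 102.4 105.7]
   245 35 [104.1 108.1 111.2]
scene -105 n 267 zmax 179.2
   110 78 [73.2 76.6 80.9]
   125 84 [76.8 81.  85.3]
   140 48 [81.3 84.2 87.3]
   170 4 [92.7 95.4 96.9]
scene 60 n 520 zmax 242.7
   110 57 [73.1 77.2 80.4]
   125 61 [77.6 81.1 85.4]
   140 58 [82.3 85.  89.4]
   155 60 [85.  89.8 94.3]
   170 71 [ 90.6  94.2 154.8]
   185 83 [ 94.9  99.3 156.2]
   200 64 [101.1 105.9 155.7]
   215 9 [150.7 154.5 156.4]
   230 10 [151.8 154.4 157.1]
   245 5 [153.4 154.9 158.2]
scene -40 n 788 zmax 251.7
   110 119 [73.1 76.5 80.2]
   125 125 [76.5 80.8 85.6]
   140 108 [80.5 85.3 89.5]
   155 69 [86.1 89.3 93.4]
   170 46 [90.5 94.1 97.8]
   185 50 [ 95.6  98.5 103.6]
   200 45 [ 98.2 103.1 112.1]
   215 52 [ 94.8  98.8 102.2]
   230 52 [ 99.1 102.6 107.1]
   245 37 [102.4 106.1 110.6]
```

```bash
python3 - <<'E'
from h import *
for f,n,o in(('t9','top',[0,-2]),('top0','top',[0,-2]),('s9','scene',[.5,2.5])):
    z=np.load('pics/%s.npz'%f);W=cloud(n,z['d'].astype(float)); W[...,:2]+=o
    L=(W[...,:2]-M)@RM
    for xa in range(110,260,20):
        k=(z['d']>0)&(L[...,1]>-125)&(L[...,1]<-25)&(L[...,0]>xa)&(L[...,0]<xa+20)&(W[...,2]<450)
        if k.any(): print(n,xa,k.sum(),np.percentile(W[k][:,2],[50,95,100]).round(0))
p=loc(106,-76)
for k in(0,np.pi):
    q=planner.inverse_kinematics([*p,192+DZ],quat(YAW+k)); print(k,np.round(q,2))
E
```

```text
top 110 91 [178. 207. 210.]
top 130 56 [  0. 175. 178.]
top 150 224 [-0.  5.  7.]
top 170 230 [-0.  4.  7.]
top 190 233 [-0.  5.  9.]
top 210 232 [ 0.  8. 12.]
top 230 231 [ 2. 14. 17.]
top 250 214 [ 0.  9. 17.]
top 110 90 [177. 207. 209.]
top 130 58 [  0. 175. 178.]
top 150 224 [-0.  4.  8.]
top 170 227 [0. 5. 8.]
top 190 233 [-0.  4.  8.]
top 210 232 [ 0.  7. 13.]
top 230 234 [ 2. 14. 16.]
top 250 212 [ 1.  6. 16.]
scene 170 28 [3. 4. 5.]
scene 190 57 [2. 4. 5.]
scene 210 62 [ 2.  5. 12.]
scene 230 83 [ 3. 14. 16.]
scene 250 21 [ 3. 13. 17.]
0 [-0.15  0.3   1.34 -0.    1.5  -0.08]Traceback (most recent call last):
  File "<stdin>", line 10, in <module>
    return _wrapfunc(a, 'round', decimals=decimals, out=out)
    return _wrapit(obj, method, *args, **kwds)
    result = getattr(arr, method)(*args, **kwds)
TypeError: unsupported operand type(s) for *: 'NoneType' and 'float'
```

```bash
python3 - <<'E'
from h import *
Q=quat(YAW)
p=loc(106,-76)
bot.gripper_to(0.5)
bot.movep([*p,290+DZ],Q); st()
print(ml(p,215,200,until_force=8)); print(ml(p,192,60,until_force=6)); st()
save('scene','s10');z=np.load('pics/s10.npz')['p'][70:260,230:430,::-1]; cv2.imwrite('pics/f10.png',cv2.resize(z,None,fx=3,fy=3,interpolation=cv2.INTER_CUBIC))
E
```

```text
t 44.9 tcp [656.  -47.4 265.1] gap 0.499 F [0.  0.5 0. ] q6 -0.08
False
False
t 45.9 tcp [656.1 -46.6 167.1] gap 0.499 F [-0.2 -0.1 -0.3] q6 -0.08
```

View pics/f10.png

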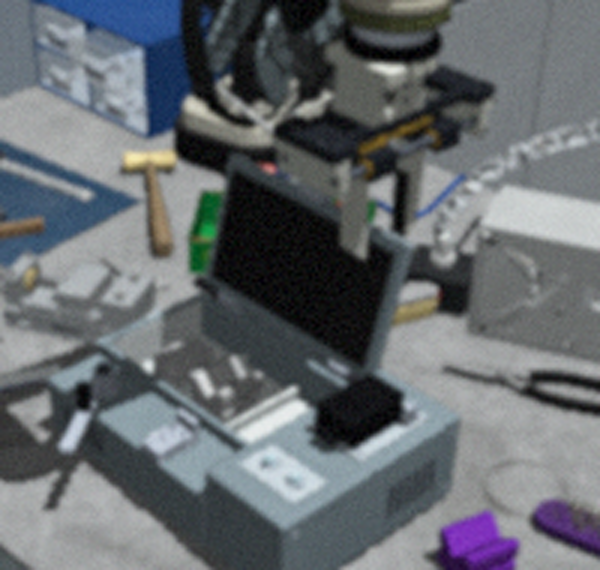

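The fingers straddle the lid edge, with the front finger at about (355,220) in the crop. I'll drag the lid forward.

```bash
python3 - <<'E'
from h import *
print(ml(loc(55,-76),195,100,until_force=25)); st()
print(ml(loc(8,-76),195,100,until_force=25)); st()
ml(loc(8,-76),260,250); st()
ml(loc(-20,-240),260,300)
bot.pause(4); st()
save('scene','s11');save('top','t11');z=np.load('pics/s11.npz')['p'][110:260,230:430,::-1]; cv2.imwrite('pics/f11.png',cv2.resize(z,None,fx=4,fy=4,interpolation=cv2.INTER_CUBIC))
E
```

```text
False
t 46.6 tcp [605.4 -43.3 170.4] gap 0.503 F [-0.4  0.4  0.8] q6 -0.09
False
t 47.2 tcp [558.8 -40.2 170.5] gap 0.498 F [ 0.1  0.3 -0.1] q6 -0.10
t 47.6 tcp [560.  -40.4 237.2] gap 0.502 F [-0.2 -0.9 -1. ] q6 -0.10
t 52.4 tcp [ 519.7 -201.9  235.5] gap 0.498 F [ 0.1  0.1 -0.2] q6 -0.40
```

View pics/f11.png

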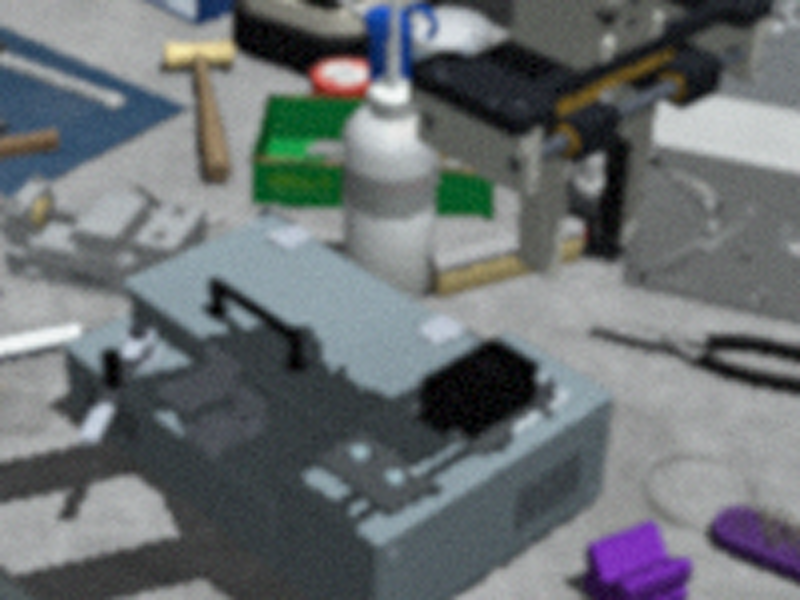

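The lid looks shut. I'll check its height and locate the knob.

```bash
python3 - <<'E'
from h import *
for f,n,o in(('t11','top',[0,-2]),('s11','scene',[.5,2.5])):
    z=np.load('pics/%s.npz'%f);W=cloud(n,z['d'].astype(float)); W[...,:2]+=o
    L=(W[...,:2]-M)@RM
    for xa in(-60,-20,20,45):
        k=(z['d']>0)&(abs(L[...,1])>55)&(abs(L[...,1])<100)&(L[...,0]>xa)&(L[...,0]<xa+15)&(W[...,2]<100); print(n,xa,k.sum(),np.median(W[k][:,2]).round(1))
    g=z['p'].max(-1)
    k=(z['d']>0)&(g<45)&(L[...,0]<-95)&(L[...,0]>-160)&(L[...,1]>-10)&(L[...,1]<60)&(W[...,2]>82)
    print('knob',k.sum(),L[k].mean(0),np.percentile(W[k][:,2],[5,50,95]),np.argwhere(k).mean(0)[::-1] )
p=np.load('pics/t0.npz' if 0 else 'pics/top0.npz')['p']
c=p[225:262,235:285,::-1]; cv2.imwrite('pics/k.png',cv2.resize(c,None,fx=12,fy=12,interpolation=cv2.INTER_NEAREST))
for a in (0.8,0.9,1.0,1.1,1.2,1.3): print(a,project('top',[[*(loc(-90-55*np.sin(a),60-55*np.cos(a))-[0,-2]),106]]))
E
```

```text
top -60 189 85.3
top -20 184 85.6
top 20 176 85.3
top 45 185 86.8
knob 22 [-132.65551761   27.58851106] [ 84.71528238 103.77536123 107.62525009] [265.         239.22727273]
scene -60 155 86.9
scene -20 102 87.5
scene 20 106 87.5
scene 45 104 88.6
knob 33 [-136.06795909   25.06104546] [ 86.05666774  95.10974403 106.99605988] [257.57575758 202.3030303 ]
0.8 [[267.04695998 238.17169388]]
0.9 [[265.43089843 239.46073626]]
1.0 [[263.69572585 240.58122176]]
1.1 [[261.85893185 241.52187684]]
1.2 [[259.93903345 242.27325696]]
1.3 [[257.95538344 242.82784276]]
```

View pics/k.png

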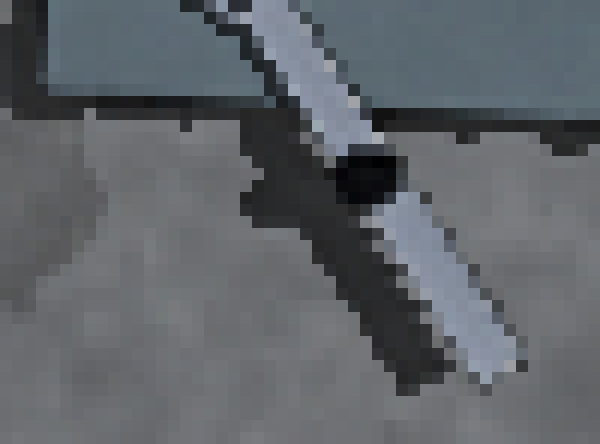

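Lid confirmed shut. The knob is at top px (266,240), so the hook angle is about 0.92 rad. I'll push it home.

```bash
python3 - <<'E'
from h import *
bot.gripper_to(0.0,10)
p=loc(-160,29); P=[*p,200+DZ]
Q=best(P,np.pi/2+YAW); bot.movep(P,Q); st()
ml(p,86,200,until_force=6); st()
for a in (0.92,0.75,0.6,0.45,0.3,0.22):
    r=ml(loc(-90-55*np.sin(a)-14,60-55*np.cos(a)),86,60,until_force=15)
    if r: break
print(r); st()
save('scene','s12');z=np.load('pics/s12.npz')['p'][110:260,190:390,::-1]; cv2.imwrite('pics/f12.png',cv2.resize(z,None,fx=4,fy=4,interpolation=cv2.INTER_CUBIC))
E
```

```text
t 54.5 tcp [398.6  75.5 176. ] gap 0.005 F [0.6 0.4 0.3] q6 -1.44
t 55.2 tcp [398.8  75.5  62.4] gap 0.002 F [ 0.5 -0.   0.5] q6 -1.44
False
t 57.0 tcp [440.4  50.2  61.4] gap 0.003 F [ 0.1 -0.2  0. ] q6 -1.51
```

View pics/f12.png

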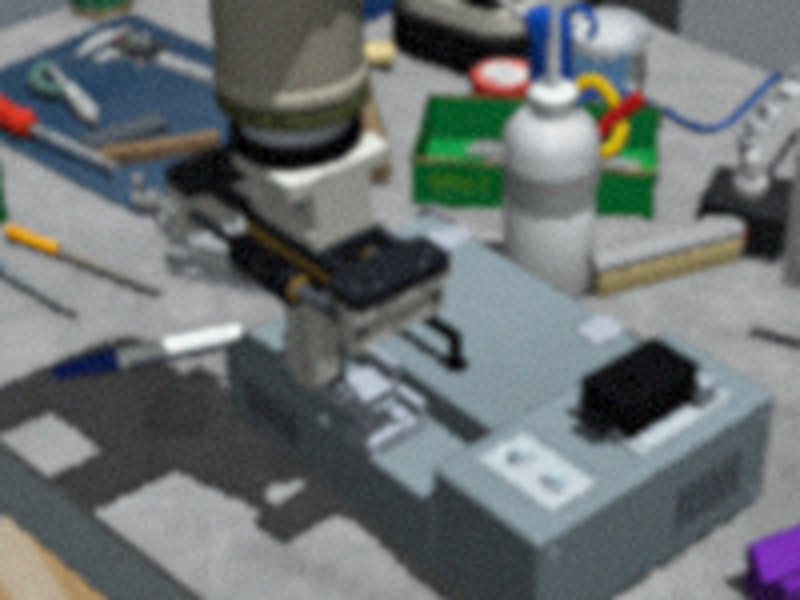

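The hook bar has swung in, and its tip now reaches the tongue near the catch. I'll push through the detent.

```bash
python3 - <<'E'
from h import *
print(ml(loc(-104,5),86,20,until_force=14)); st()
print(ml(loc(-95,5),86,15,until_force=14)); s=st(); print('local',RM.T@(s['tcp_pos'][:2]-M))
ml(loc(-125,5),86,100); ml(loc(-125,5),200,250); ml(loc(-110,-240),200,300)
save('scene','s13');save('top','t13')
z=np.load('pics/s13.npz')['p'][150:260,230:360,::-1]; cv2.imwrite('pics/f13.png',cv2.resize(z,None,fx=5,fy=5,interpolation=cv2.INTER_CUBIC))
z=np.load('pics/t13.npz')['p'][190:250,225:335,::-1]; cv2.imwrite('pics/g13.png',cv2.resize(z,None,fx=7,fy=7,interpolation=cv2.INTER_CUBIC))
E
```

```text
True
t 57.4 tcp [440.5  50.1  60.6] gap 0.005 F [-2.3  0.9  0.6] q6 -1.51
True
t 57.8 tcp [440.4  50.   59.6] gap 0.006 F [-0.2  0.1  0.4] q6 -1.51
local [-115.99395873    6.03304353]
```

View pics/f13.png

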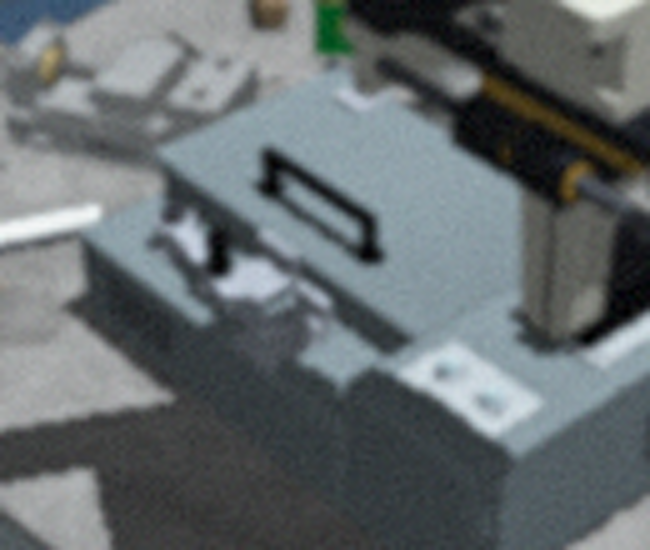

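View pics/g13.png

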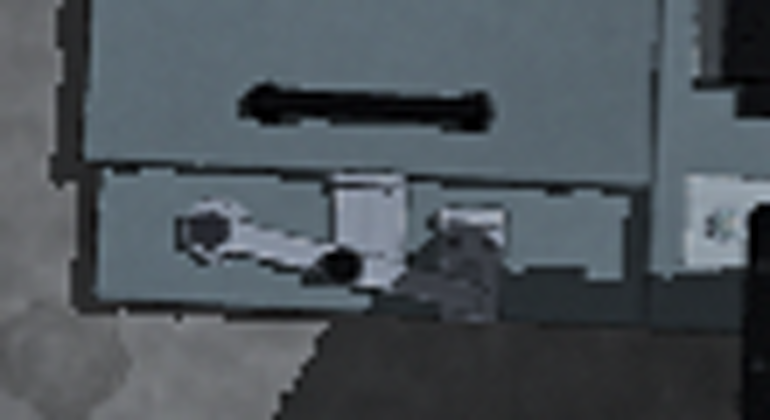

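The hook stopped at the start of the detent, at about 0.2 rad. I'll push again with a higher threshold.

```bash
python3 - <<'E'
from h import *
ml(loc(-125,5),200,300);ml(loc(-122,6),86,200); st()
print(ml(loc(-116,6),86,40,until_force=20)); st()
for x in (-113,-110,-107,-104,-102,-100):
    r=ml(loc(x,5),86,30,until_force=28); s=st(); print(r,'local',(RM.T@(s['tcp_pos'][:2]-M)).round(1))
    if r: break
E
```

```text
t 61.5 tcp [434.9  49.7  62.3] gap 0.005 F [ 0.1 -0.8 -0.2] q6 -1.51
False
t 61.8 tcp [441.6  49.9  62.6] gap 0.004 F [-0.7  0.3 -0.6] q6 -1.51
t 62.0 tcp [443.6  48.8  61.7] gap 0.010 F [0.2 0.3 0.5] q6 -1.51
False local [-112.7    5. ]
t 62.3 tcp [446.4  48.6  61.4] gap 0.006 F [-0.1 -0.3  0.8] q6 -1.51
False local [-109.9    5. ]
t 62.5 tcp [449.6  48.4  61.6] gap 0.002 F [-0.3  0.2  0.3] q6 -1.51
False local [-106.7    5.1]
t 62.8 tcp [451.5  48.3  61.3] gap 0.008 F [-4.7  1.2  2.7] q6 -1.51
False local [-104.7    5.1]
t 63.0 tcp [451.7  48.2  61. ] gap 0.008 F [-13.2   0.3   9.4] q6 -1.51
False local [-104.5    5. ]
t 63.3 tcp [452.   48.2  60.9] gap 0.005 F [-22.9  -0.1  17.9] q6 -1.51
False local [-104.3    5. ]
```

```bash
python3 - <<'E'
from h import *
ml(loc(-125,5),86,100); ml(loc(-125,5),200,250); ml(loc(-40,-330),200,350)
save('scene','s14');save('top','t14')
z=np.load('pics/s14.npz')['p'][150:260,230:360,::-1]; cv2.imwrite('pics/f14.png',cv2.resize(z,None,fx=5,fy=5,interpolation=cv2.INTER_CUBIC))
z=np.load('pics/t14.npz')['p'][190:250,225:335,::-1]; cv2.imwrite('pics/g14.png',cv2.resize(z,None,fx=7,fy=7,interpolation=cv2.INTER_CUBIC))
st()
E
```

```text
t 65.5 tcp [ 493.7 -288.7  175.3] gap 0.005 F [-0.5  0.5  0. ] q6 -2.12
```

View pics/g14.png

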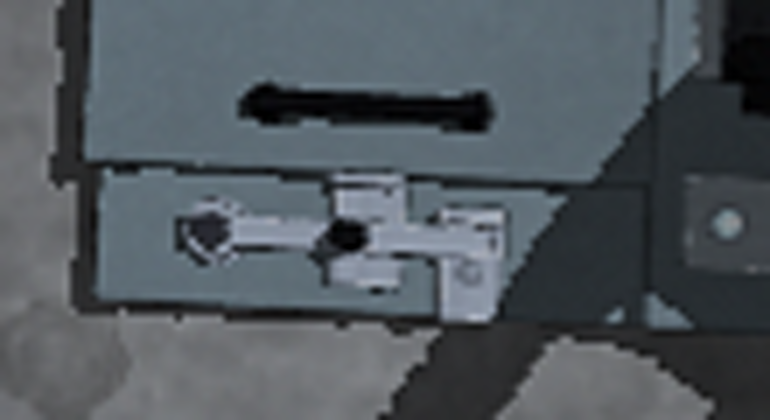

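View pics/f14.png

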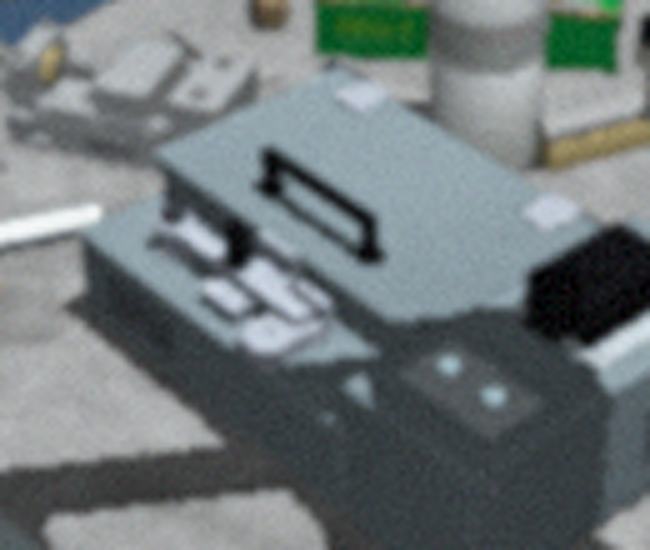

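The bar lies parallel to the lid edge over the tongue with its tip in the catch, and the spring ball is visible in front of it. The hook has clicked in. Next is the guard: a gentle pinch, then follow its arc.

```bash
python3 - <<'E'
from h import *
Q=quat(np.pi/2+YAW); 
bot.gripper_to(0.78)
p=loc(-4,-155); q=planner.inverse_kinematics([*p,200+DZ],Q); print(q[5])
bot.movep([*p,200+DZ],Q)
ml(p,140,250); print(ml(p,108,60,until_force=5)); st()
bot.gripper_to(0.0,8); s=st()
save('scene','s15'); z=np.load('pics/s15.npz')['p'][130:260,280:420,::-1]; cv2.imwrite('pics/f15.png',cv2.resize(z,None,fx=4.5,fy=4.5,interpolation=cv2.INTER_CUBIC))
E
```

```text
-1.8112821828720997
False
t 68.5 tcp [ 541.3 -118.1   83.4] gap 0.782 F [ 1.3 -0.5  0.4] q6 -1.81
t 69.2 tcp [ 541.4 -117.3   83.6] gap 0.425 F [-0.8  5.8  1.5] q6 -1.81
```

View pics/f15.png

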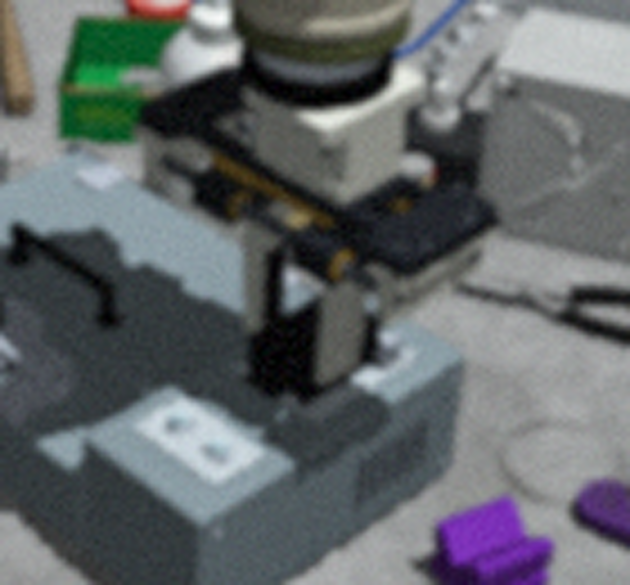

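```bash
python3 - <<'E'
from h import *
yl=-153.5
for th in np.arange(0.1,1.76,0.11):
    x=40+44*-np.cos(th)+10*np.sin(th); z=104+44*np.sin(th)+10*np.cos(th)
    r=ml(loc(x,yl),z-6,70,until_force=30)
    s=bot.get_state(); print(round(th,2),r,s['tcp_pos'].round(1),s['ft_force'].round(1),round(s['finger_gap'],3))
    if r: break
save('scene','s16'); z=np.load('pics/s16.npz')['p'][130:260,280:420,::-1]; cv2.imwrite('pics/f16.png',cv2.resize(z,None,fx=4.5,fy=4.5,interpolation=cv2.INTER_CUBIC))
E
```

```text
0.1 False [ 542.6 -117.2   88.2] [-2.2 -1.3  2. ] 0.43
0.21 False [ 544.6 -117.3   92.9] [-2.6 -2.7  1.3] 0.428
0.32 False [ 547.1 -117.5   97.3] [-2.7 -4.8  1.8] 0.429
0.43 False [ 549.8 -117.6  101.2] [-1.9 -4.7  2.6] 0.426
0.54 False [ 553.  -117.9  104.9] [-2.3 -5.7  1.3] 0.43
0.65 False [ 556.6 -118.1  108.2] [-0.7 -5.3  2.2] 0.427
0.76 False [ 560.6 -118.4  111.1] [-2.1 -4.9  0.9] 0.428
0.87 False [ 564.9 -118.6  113.6] [-1.2 -5.2  0.8] 0.431
0.98 False [ 569.4 -119.   115.6] [ 0.3 -5.3  0.1] 0.43
1.09 False [ 574.1 -119.3  117.1] [-0.  -5.8  0.3] 0.426
1.2 False [ 579.  -119.6  118.1] [-1.2 -5.5 -0.4] 0.431
1.31 False [ 584.  -120.   118.6] [ 0.1 -5.4  0.4] 0.43
1.42 False [ 589.  -120.3  118.6] [-0.3 -5.4  0. ] 0.431
1.53 False [ 594.1 -120.7  118.2] [-1.  -4.2  1.1] 0.431
1.64 False [ 599.1 -121.1  117.2] [-0.8 -4.8  1.9] 0.428
1.75 False [ 604.  -121.4  115.7] [ 0.3 -5.8  2.5] 0.43
```

View pics/f16.png

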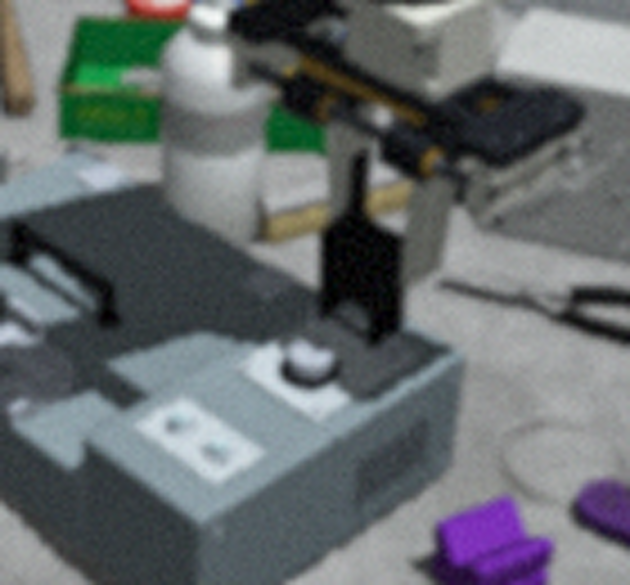

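Guard up, and the button is visible at about (311,362) in the crop. I'll release and look for the button's centre.

```bash
python3 - <<'E'
from h import *
bot.gripper_to(0.75); s=st()
p=s['tcp_pos']; bot.move_l([p[0],p[1],p[2]+110],velocity=200)
p2=loc(-60,-300); bot.move_l([*p2,230],velocity=300)
bot.gripper_to(0.0,10)
save('scene','s17');save('top','t17'); 
z=np.load('pics/s17.npz')['p'][150:250,300:420,::-1]; cv2.imwrite('pics/f17.png',cv2.resize(z,None,fx=5,fy=5,interpolation=cv2.INTER_CUBIC))
z=np.load('pics/t17.npz')['p'][160:250,300:420,::-1]; cv2.imwrite('pics/g17.png',cv2.resize(z,None,fx=6,fy=6,interpolation=cv2.INTER_CUBIC)); st()
print(project('top',[[*(loc(0,-155)+[0,2]),107],[*(loc(8,-155)+[0,2]),107]]),project('scene',[[*(loc(0,-155)-[.5,2.5]),107],[*(loc(8,-155)-[.5,2.5]),107]]))
E
```

```text
t 74.0 tcp [ 603.  -120.8  115. ] gap 0.750 F [0.3 0.7 0.1] q6 -1.78
t 76.7 tcp [ 475.7 -259.1  230. ] gap 0.006 F [-0.9  0.1 -0.3] q6 -2.10
[[335.69682313 192.67961602]
 [335.83266167 189.68730995]] [[347.61601167 209.39886748]
 [349.90876073 208.02141306]]
```

View pics/f17.png

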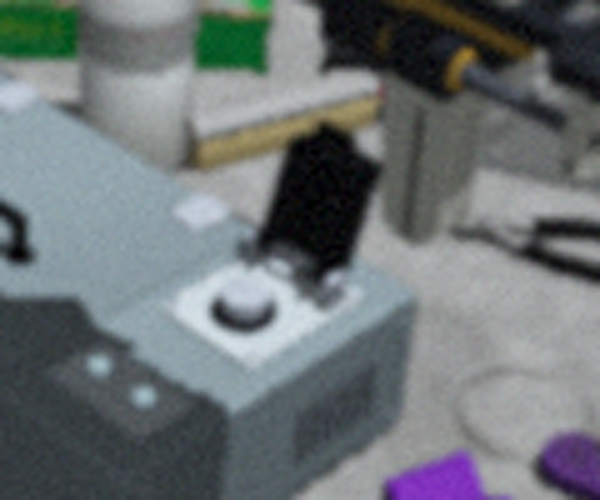

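View pics/g17.png

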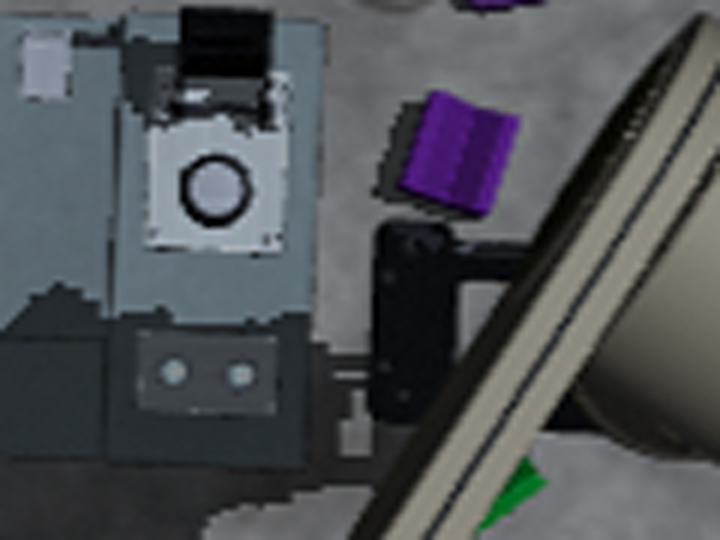

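The guard stays up unaided and leans back, and the button centre is at top px (336,192), about local (3,−155). I'll press it.

```bash
python3 - <<'E'
from h import *
p=loc(3,-155)
Q=quat(np.pi/2+YAW)
ml(loc(-50,-200),220,300)
bot.movep([*p,180+DZ],Q)
ml(p,112,150,until_force=6); st()
r=ml(p,98,12,until_force=12); s=st(); print(r)
bot.pause(0.4); st()
ml(p,180,150); st()
save('scene','s18')
z=np.load('pics/s18.npz')['p'][130:260,280:420,::-1]; cv2.imwrite('pics/f18.png',cv2.resize(z,None,fx=4.5,fy=4.5,interpolation=cv2.INTER_CUBIC))
E
```

```text
t 78.2 tcp [ 548.7 -119.4   88.7] gap 0.002 F [0.2 0.8 0.2] q6 -1.81
t 79.1 tcp [ 548.4 -118.6   76.8] gap 0.007 F [-1.   1.   5.1] q6 -1.81
True
t 79.5 tcp [ 548.4 -118.6   76.8] gap 0.003 F [-1.2  0.2  5.6] q6 -1.81
t 80.2 tcp [ 547.8 -118.5  154.4] gap 0.005 F [-0.1 -0.6 -0.6] q6 -1.81
```

View pics/f18.png

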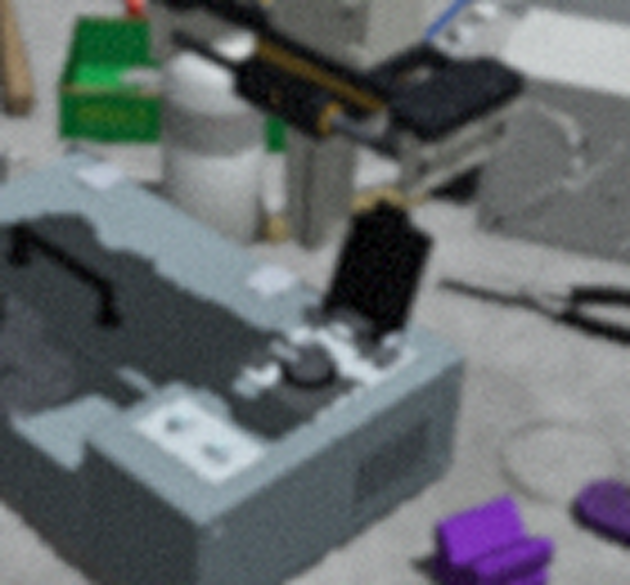

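The press reached true z ≈101.3 mm, where 102 is full travel, but the held force was only 5.6 N. I'll press once more, firmer, to be sure.

```bash
python3 - <<'E'
from h import *
p=loc(3,-155)
ml(p,112,150,until_force=6)
for z in (103,101,100,99,98):
    r=ml(p,z,15,until_force=25); s=st()
    if r or s['ft_force'][2]>12: break
bot.pause(0.4); st()
ml(p,180,150); st()
E
```

```text
t 81.6 tcp [ 548.8 -118.8   79. ] gap 0.005 F [ 0.6 -0.6  3.6] q6 -1.81
t 81.9 tcp [ 548.8 -118.8   76.9] gap 0.002 F [ 1.1 -0.4  3.7] q6 -1.81
t 82.1 tcp [ 548.8 -118.8   76.7] gap 0.005 F [-1.5  0.6 11.7] q6 -1.81
t 82.4 tcp [ 548.9 -118.8   76.5] gap 0.005 F [-5.   0.4 18. ] q6 -1.81
t 82.8 tcp [ 548.9 -118.8   76.6] gap 0.003 F [-5.   0.7 17.7] q6 -1.81
t 83.5 tcp [ 547.5 -118.4  154. ] gap 0.006 F [ 0.1  0.6 -0.4] q6 -1.81
```

Bottomed firmly at 18 N. Now I'll shut the guard from behind.

```bash
python3 - <<'E'
from h import *
p=loc(3,-155)
ml(p,225,200); ml(loc(112,-155),225,250)
print(ml(loc(112,-155),150,200,until_force=6)); st()
print(ml(loc(60,-155),150,80,until_force=15)); st()
print(ml(loc(30,-155),152,80,until_force=15)); st()
ml(loc(30,-155),225,250); ml(loc(-20,-330),225,300); bot.pause(0.5)
save('scene','s19');save('top','t19')
z=np.load('pics/s19.npz')['p'][130:260,280:420,::-1]; cv2.imwrite('pics/f19.png',cv2.resize(z,None,fx=4.5,fy=4.5,interpolation=cv2.INTER_CUBIC))
for f,n,o in(('t19','top',[0,-2]),('s19','scene',[.5,2.5]),('top0','top',[0,-2]),('scene0','scene',[.5,2.5])):
    z=np.load('pics/%s.npz'%f);W=cloud(n,z['d'].astype(float)); W[...,:2]+=o
    L=(W[...,:2]-M)@RM
    k=(z['d']>0)&(abs(L[...,1]+155)<15)&(L[...,0]>-20)&(L[...,0]<35)&(W[...,2]<140)&(W[...,2]>100); print(f,k.sum(),np.percentile(W[k][:,2],[10,50,90]).round(1))
    A=np.c_[L[k][:,0],np.ones(k.sum())]; print('slope',np.linalg.lstsq(A,W[k][:,2],rcond=None)[0])
E
```

```text
False
t 84.9 tcp [ 656.5 -126.   126. ] gap 0.003 F [-0.5 -0.2  1.3] q6 -1.77
False
t 85.7 tcp [ 605.7 -122.6  126.2] gap 0.007 F [-0.9 -0.  -0.3] q6 -1.79
False
t 86.3 tcp [ 575.5 -120.5  127.6] gap 0.006 F [-0.3  0.3  0.8] q6 -1.80
t19 234 [118.8 121.9 125.1]
slope [5.99799346e-03 1.21938168e+02]
s19 179 [122.3 123.9 125.4]
slope [-2.52186273e-03  1.23867675e+02]
top0 234 [118.2 121.9 125. ]
slope [1.77854127e-02 1.21756148e+02]
scene0 174 [122.5 123.9 125.2]
slope [-8.06715116e-03  1.23895847e+02]
```

View pics/f19.png

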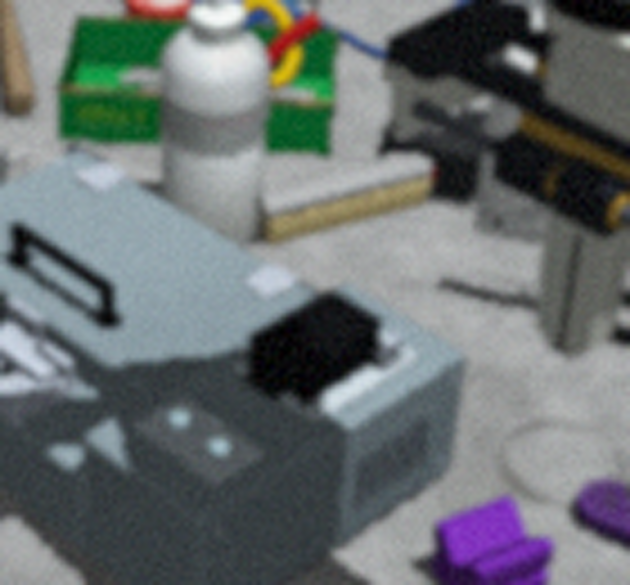

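The guard is shut, at the same height as at the start. One last overall check before handing in.

```bash
python3 - <<'E'
from h import *
bot.move_l([300,-430,220],velocity=300)
save('scene','s20');save('top','t20'); objs('s20','scene')
a=np.load('pics/t20.npz')['p'][120:270,190:450,::-1]; cv2.imwrite('pics/g20.png',cv2.resize(a,None,fx=3,fy=3,interpolation=cv2.INTER_CUBIC)); st()
E
```

```text
s20 [391. 282.] 145 zmax 30.3 [ 496.7 -294.6] [32.5 23.1] 30.5 [155. 141.  99.]
s20 [350. 288.] 493 zmax 38.6 [ 418.1 -241.5] [46.8 47.6] 34.0 [ 25. 162.  62.]
t 89.2 tcp [ 301.1 -429.2  219.8] gap 0.007 F [ 0.1 -0.5  0.2] q6 -2.56
```

View pics/g20.png

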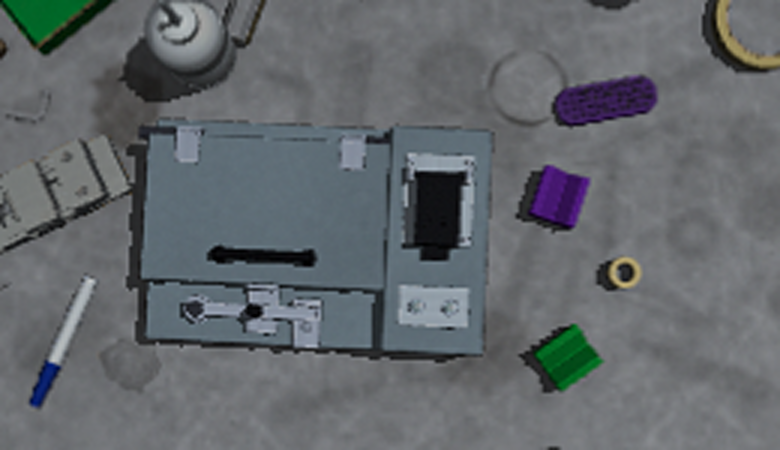

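View pics/s20.png

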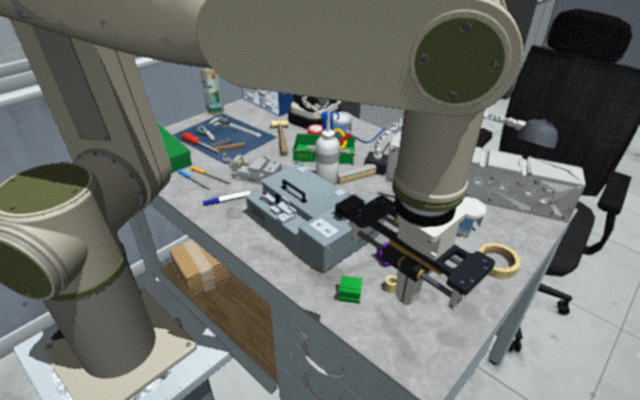

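The final overhead crop shows the lid shut, the hook straight in its catch, and the guard shut. The bush stands on the bench to the right (crop (625,272)), the pen and brush are in place, and no steel part is left on the bench.

```bash
python3 - <<'E'
from h import *
bot.hand_in(); st()
E
```

```text
the job is handed in; nothing more can be done
the job is handed in; nothing more can be done
```

I ran the whole batch in the required order and handed it in with the robot clock at about 89 s of the 208 s allowed. No verdict was reported.

**What I did**
- **Brass bush:** it now stands on the bench right of the machine at about (497, −295) mm.
- **Steel parts:** only two were present, so I laid the V-block in the middle bay and the one insert in the left bay. The pictures showed them apart before I closed the lid.
- **Lid, hook and guard:** I closed the lid, pushed the hook home into its catch, then swung the guard up until it stayed by itself.
- **Button:** I pressed it fully down twice and then shut the guard. The second press was to be sure, because the first held at only 5.6 N; the second bottomed out at about 18 N.

**Last checks**
- **Lid:** its top is level at about 86 mm.
- **Hook:** the bar lies straight in the catch with the spring ball showing in front of it.
- **Guard:** its top is at the same height as at the start.
- **Bench:** the pen and brush look unmoved in the last overhead picture; I did not measure them.

**What disagreed**
- **Finger end:** it lies about 24.5 mm above the reported TCP. I measured this by touching the bench at two spots and corrected every height for it.
- **Cameras:** the two differed by about 4 mm in y, so I used values between them.
- **Hook:** my first push stopped on its force limit at the start of the spring-ball detent (about 0.2 rad). The second push took it home.

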